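# Hang the rinsed brass beakers on the drying pegs

## Robot

A 6-joint arm with a two-finger parallel gripper is mounted at the origin on the work surface. World frame = base frame: x ahead of the robot, y to its left, z up, the work surface at z = 0. Lengths are in m, angles in degrees, forces in N, time in s.
With the tool pointing down it reaches from about 0.35 to 0.875 m from the base axis. Payload 4.2 kg.
Tool frame: the origin (TCP) lies at the very end of the fingers, on their centre line; the grasp point (between the pads) lies 19 mm behind it; z points along the fingers, x is the direction in which the jaws open and shut, and the axes are right-handed (so a half turn about z gives the same grasp; the last joint's range is limited). The gripper opens to 87 mm and grips with 3 to 60 N. Pads are 19 mm wide; open, the fingers measure 117 mm over their backs; the gripper's body (75 mm by 190 mm) begins 51 mm behind the grasp point.
Start: joints at [87.239, 22.042, 0.453, 0, -68.411, -14.817], TCP at [0.189, 0.596, 0.223] pointing down, gripper open.
Joint ranges: [-179.83, 179.83], [-69.29, 118.12], [-61.27, 80.66], [-181.25, 117.63], [-171.15, -9.14], [-177.46, 177.46]. Speed limits (degrees/s): [159.86, 159.86, 180, 180, 180, 180].

## Interface

Orientations are given as a 3x3 rotation matrix whose columns are the frame's x, y, z axes.
In Python, from station import sense, capture, finish_job gives the robot as it stands.
- The arm moves only by the shell command python3 -m crank 'ROWS' [OPENING]. ROWS is JSON, a list of rows, each a list of 4 numbers: the shift along the tool's x, y, z in m, then the turn about the tool's z in rad. A call has 1 to 5 rows; each row shifts and turns the commanded pose from where the row before left it, along the tool's axes as they then stand; what a row does not reach is not made up. A row lasts 1/12 s, in which the tool goes at most 41.7 mm and 7.16 degrees, less where a joint would pass 70% of its speed; a pose out of reach is approached as far as the arm can. A call with a gripper value outside its range is refused whole. OPENING is the finger opening in m, from 0 to 0.087, set as the call begins (- or left out, the last holds). The fingers move at their own pace and stop on an object; the grip force is fixed at half the most. Time passes only in rows, so rows that do not move let the fingers close. It gives the time, the measured TCP pose, the force and the opening at its end, in the units of the state.
- sense(): the state, without advancing time (a new reading comes with each control period).
- capture(name): name is "scene" or "top" or "wrist"; returns a dict with "pixels" (480x640x3 uint8, red, green, blue), "depth" (480x640 float32, m along the optical axis (not along the pixel's ray), 0 where there is no reading), "fx", "fy", "cx", "cy" (pixels), "world_from_camera" (4x4, takes a point from camera to world coordinates); the wrist camera has in their place "hand_eye" (4x4, takes a point from camera to tool coordinates, whose origin is the TCP and whose axes are the tool frame's). Camera axes: x right, y down, z forward; pixel columns grow to the right and rows downward; lengths in m; the calibration is good to about 2 mm. The wrist camera is an equidistant fisheye: a pixel r from the principal point sees the ray r / f radians off the axis. A picture is of the moment at which its call begins: read the wrist's pose just before it.
- finish_job(): hands the job in, once; it reports no verdict.
The state is a dict: "time_s": time; "joints": joint angles; "joint_velocities": joint speeds; "effort": joint torques, N m; "tcp_pos": TCP position; "ee_rot": TCP orientation; "wrist_force": force on the tool from outside, world axes, zero at the start; "moment": the same for the moment, N m; "gripper_width": opening from 0.0 (shut) to 1.0 (fully open).
Only numpy, scipy, OpenCV 4.12 (cv2) and the standard library are available. Lean on these libraries where they do the work, as an engineer would, in place of code of your own. Each camera call takes 0.05 s, during which the arm holds its last target.

## Task

The tall slim and the short wide brass beaker lying on the sloping wire rack have been rinsed and must dry before they are filled with pitch: hang each upside down over a free peg of the drying stand, its inside bottom resting on the peg's tip and its rim hanging clear of the board, so the tall beaker must have the tall peg. Lower them onto the pegs gently, never dropping or ramming them, and leave both let go and hanging still. Do not shift the beaker that is already drying, the pitch bowl, the hammer or the punch block.

Things in the scene. Friction and masses are not known exactly. Their poses are not given: they have to be found in the camera images.
- slim_mid (a point): Centre (half-way along) of the tall slim brass beaker: a straight round cup 125 mm long, 48 mm outside, 42 mm inside diameter, 121 mm deep inside, about 0.18 kg. z lies along its axis and points out of the open mouth (62.5 mm from the centre to either end). At the start it lies in one of the rack's two lanes, mouth downhill, axis sloping 20 degrees.
- wide_mid (a point): Centre (half-way along) of the short wide brass beaker on the rack: 88 mm long, 62 mm outside, 56 mm inside diameter, 84 mm deep inside, about 0.18 kg. z lies along its axis and points out of the open mouth (44 mm from the centre to either end). At the start it lies in the rack's other lane, mouth downhill, axis sloping 20 degrees; which lane varies.
- slim_floor (a point): Centre of the inside bottom of the tall slim beaker, 58.5 mm from its centre towards the closed end; same axes as slim_mid.
- wide_floor (a point): Centre of the inside bottom of the short wide beaker, 40 mm from its centre towards the closed end; same axes as wide_mid.
- peg_tall_tip (a point): Centre of the flat tip of the free tall peg of the drying stand: an upright wooden dowel 30 mm thick that stands 145 mm out of the board (tip 167 mm above the bench). z is up.
- peg_short_tip (a point): Centre of the flat tip of the free short peg: an upright wooden dowel 30 mm thick that stands 105 mm out of the board (tip 127 mm above the bench). z is up. The three pegs stand in a row 115 mm apart along the board; which of the three places is the tall one, the free short one and the taken one varies.
- spare_mid (a point): Centre (half-way up) of the beaker that is already drying: the same shape as the short wide one (88 mm long, 62 mm across), hanging loose and upside down on the third peg (a short one like the free short peg); its closed end is its top, 131 mm above the bench. z axis out of its mouth (down). Leave it alone.
- rack: Fixed draining rack of 6 mm steel wire in a steel drip tray (200 x 250 mm, 18 mm high). Origin on the bench under its middle; x points downhill. Two lanes at y = -60 and +60 mm, each two wires 32 mm apart, 150 mm long, sloping 20 degrees; their low ends (x = 72 mm, 50 mm up) turn up 22 mm to stop the rims, the high ends are 100 mm up. Frame wires run below the lanes and at y = -105 and +105 mm.
- stand: Fixed drying stand: a wooden board 85 x 320 mm whose top is 22 mm above the bench, with three upright pegs in a row along its long side. Origin under its middle on the bench; y along the row (pegs at y = -115, 0 and +115 mm), z up.
- peg_tall: The free tall peg itself, fixed to the board; origin at its foot on the board's top, 145 mm below its tip.
- peg_short: The free short peg itself, fixed to the board; origin at its foot on the board's top, 105 mm below its tip.
- slim: The tall slim beaker; origin at the centre of its mouth, z out of the mouth.
- wide: The short wide beaker to be hung up; origin at the centre of its mouth, z out of the mouth.
- bowl: Bystander: dark iron pitch bowl on a rubber ring, 174 mm across, 107 mm high, 3.5 kg, with a brass sheet on the black pitch. Origin under its middle on the bench.
- hammer: Bystander: chasing hammer lying flat on the bench, about 205 mm long; origin on the bench under the head (52 mm long, along y, 26 mm high); the wooden handle runs 200 mm to -x.
- punches: Bystander: wooden block 60 x 100 mm, 50 mm high, with steel chasing punches standing in it up to 131 mm above the bench. Origin under its middle.
There are look-alikes about, which are no part of the job. What is shaped like the slim but black or blue is not meant.

How it is judged:
By the outcome, as a careful person would: the job done as asked, in the order asked, and still so for the second after the job is handed in, with the robot touching nothing.
It also fails if it takes over 69 s, if anything falls off the work surface, if the arm or the gripper's body presses on something with over 40 N, if the wrist force passes 120 N, or if a joint passes its speed limit or range.

## Working session

There is one attempt and no reset: what is moved stays moved. The work goes in short steps, Python scripts to look and compute and a shell command to move; the robot and the scene stay as the last step left them, time stands still between calls to the robot, and variables do not carry over. Pictures are saved under pics/ and viewed, and the job is handed in when it is done.

```bash
ls; mkdir -p pics; python3 - <<'E'
from station import sense,capture
import cv2,numpy as np
s=sense();print(s)
for n in("scene","top","wrist"):
    c=capture(n);cv2.imwrite(f"pics/{n}0.png",c["pixels"][:,:,::-1]);np.savez(f"pics/{n}0.npz",**c)
    print(n,c["fx"],c["fy"],c["cx"],c["cy"],np.round(c.get("world_from_camera",c.get("hand_eye")),4).tolist())
E
```

```text
pics
{'time_s': 0.0, 'joints': array([ 8.72395333e+01,  2.20903686e+01,  3.78854706e-01, -3.07747239e-02,
       -6.84097476e+01, -1.48176759e+01]), 'joint_velocities': array([ 0.03186604, -0.02399618,  0.00018371,  0.01040241,  0.01706031,
       -0.02258583]), 'effort': array([ 1.96219848e-04, -3.90663779e+01,  1.87402368e+01,  4.21963871e+00,
        1.10471938e-02, -1.91434988e-04]), 'tcp_pos': array([0.18853321, 0.59524839, 0.22145279]), 'ee_rot': array([[-3.02194501e-01, -9.53246098e-01, -6.00781034e-04],
       [-9.53243809e-01,  3.02195092e-01, -2.08985156e-03],
       [ 2.17369593e-03, -5.88508494e-05, -9.99997636e-01]]), 'wrist_force': array([-0.1402593 , -0.43905099, -0.03916932]), 'moment': array([-0.04683998,  0.01900587, -0.02510948]), 'gripper_width': 0.9974189239473266}
scene 482.43686295486305 482.43686295486305 318.60686948679904 234.21955373158818 [[-0.6144, 0.5805, -0.5344, 1.1502], [0.789, 0.4548, -0.4131, 0.4801], [0.0033, -0.6754, -0.7374, 1.1027], [0.0, 0.0, 0.0, 1.0]]
top 599.747177399061 599.747177399061 314.210985004767 253.0293445794835 [[0.001, -0.9978, 0.0661, 0.367], [-1.0, -0.0015, -0.0085, -0.0749], [0.0086, -0.0661, -0.9978, 1.8448], [0.0, 0.0, 0.0, 1.0]]
wrist 371.64829954431775 371.64829954431775 322.56611666744385 240.57870092478407 [[1.0, 0.0006, 0.0016, 0.0], [-0.001, 0.9642, 0.2652, -0.0724], [-0.0014, -0.2652, 0.9642, -0.1633], [0.0, 0.0, 0.0, 1.0]]
```

View pics/scene0.png

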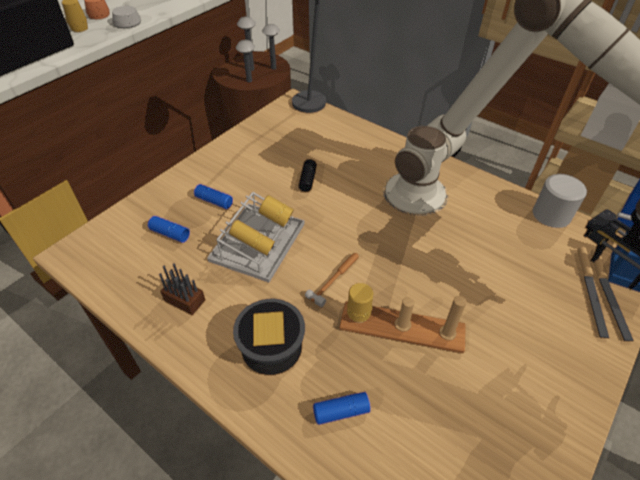

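View pics/top0.png

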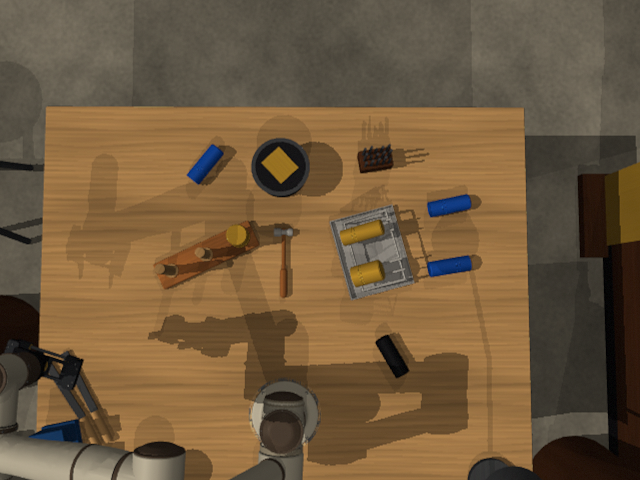

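View pics/wrist0.png

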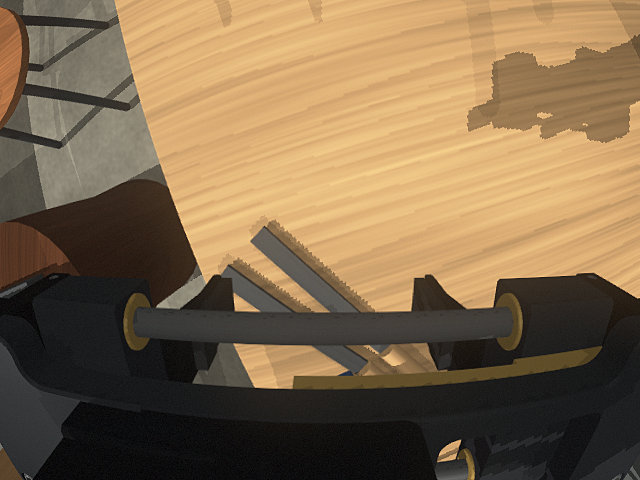

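The scene shows the tall slim beaker at about (251,237) and the wide one at (275,209). The spare hangs on the left peg, the short free peg is in the middle and the tall peg is on the right. From above, the stand is at (207,255) and the rack at (372,252).

```bash
cat > h.py <<'E'
import numpy as np,cv2
from station import sense,capture
def cloud(c):
    d=c["depth"];v,u=np.mgrid[:480,:640]
    P=np.stack([(u-c["cx"])/c["fx"]*d,(v-c["cy"])/c["fy"]*d,d],-1)
    T=c["world_from_camera"];return P@T[:3,:3].T+T[:3,3]
def ld(n):
    return dict(np.load(f"pics/{n}.npz"))
E
python3 - <<'E'
from h import *
for n in("scene0","top0"):
    c=ld(n);W=cloud(c);hsv=cv2.cvtColor(c["pixels"],cv2.COLOR_RGB2HSV)
    print(n)
    m=((hsv[...,0]>18)&(hsv[...,0]<32)&(hsv[...,1]>150)&(c["depth"]>0)&(W[...,2]>.03)&(W[...,2]<.25)).astype(np.uint8)
    k,l,st,ce=cv2.connectedComponentsWithStats(m)
    for i in range(1,k):
        if st[i,4]<60: continue
        P=W[l==i];print(st[i],ce[i].round(),P.mean(0).round(3),"med",np.median(P,0).round(3),"z",np.percentile(P[:,2],[2,50,98]).round(3))
        q=P[:,:2]-P[:,:2].mean(0);w,V=np.linalg.eigh(q.T@q);t=q@V[:,1];print("  dir",V[:,1].round(3),"len",(t.max()-t.min()).round(3),"slope",np.degrees(np.arctan(np.polyfit(t,P[:,2],1)[0])).round(1))
    # stand/pegs points
    m=(W[...,1]>.05)&(W[...,1]<.5)&(W[...,0]>.3)&(W[...,0]<.65)
    for lo,hi in((.118,.124),(.122,.131),(.16,.172)):
        P=W[m&(W[...,2]>lo)&(W[...,2]<hi)]
        print(lo,len(P),P.mean(0).round(4) if len(P) else"")
    a=c["pixels"]
    crop=a[170:310,150:430] if n=="top0" else a[170:360,140:480]
    cv2.imwrite(f"pics/{n}z.png",cv2.resize(crop[:,:,::-1],None,fx=2.35,fy=2.35,interpolation=cv2.INTER_CUBIC))
E
```

```text
scene0
[ 67  14  20  17 237] [78. 23.] [ 0.192 -1.52   0.223] med [ 0.195 -1.518  0.224] z [0.191 0.224 0.249]
  dir [-0.945  0.327] len 0.07 slope -2.2
[259 196  34  30 546] [275. 210.] [ 0.436 -0.232  0.112] med [ 0.438 -0.233  0.114] z [0.083 0.114 0.134]
  dir [-0.377  0.926] len 0.092 slope -16.5
[230 221  44  33 645] [251. 237.] [ 0.552 -0.22   0.107] med [ 0.553 -0.221  0.107] z [0.079 0.107 0.131]
  dir [-0.272  0.962] len 0.119 slope -19.0
[348 284  25  38 775] [360. 302.] [0.546 0.143 0.108] med [0.55  0.144 0.123] z [0.052 0.123 0.133]
  dir [-0.611  0.791] len 0.06 slope 3.2
[253 311  31  35 973] [268. 328.] [0.741 0.013 0.107] med [0.741 0.013 0.107] z [0.102 0.107 0.111]
  dir [-0.72  -0.694] len 0.092 slope -0.4
0.118 78 [0.5083 0.2239 0.1212]
0.122 385 [0.5177 0.1804 0.1278]
0.16 117 [0.4367 0.3451 0.1658]
top0
[261 146  38  38 726] [279. 165.] [0.742 0.013 0.107] med [0.741 0.014 0.106] z [0.098 0.106 0.116]
  dir [-0.733 -0.681] len 0.09 slope 1.1
[340 220  44  25 647] [362. 232.] [ 0.543 -0.228  0.11 ] med [ 0.543 -0.228  0.111] z [0.084 0.111 0.134]
  dir [-0.257  0.966] len 0.127 slope -18.6
[226 225  24  23 404] [238. 236.] [0.531 0.13  0.126] med [0.531 0.13  0.13 ] z [0.077 0.13  0.139]
  dir [0.623 0.782] len 0.061 slope 18.1
[350 260  35  27 641] [367. 273.] [ 0.424 -0.242  0.117] med [ 0.424 -0.242  0.117] z [0.092 0.117 0.137]
  dir [-0.253  0.967] len 0.099 slope -13.3
0.118 72 [0.505  0.1877 0.122 ]
0.122 259 [0.5156 0.1663 0.1273]
0.16 80 [0.4333 0.3416 0.166 ]
```

View pics/top0z.png

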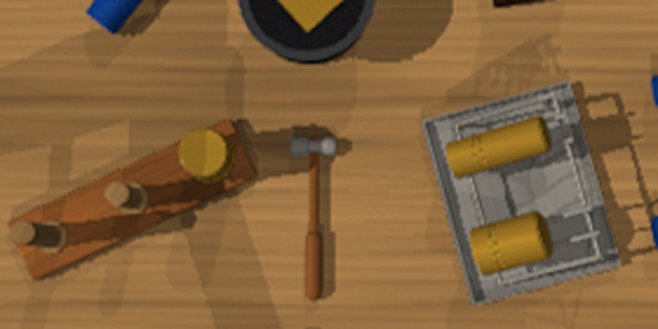

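View pics/scene0z.png

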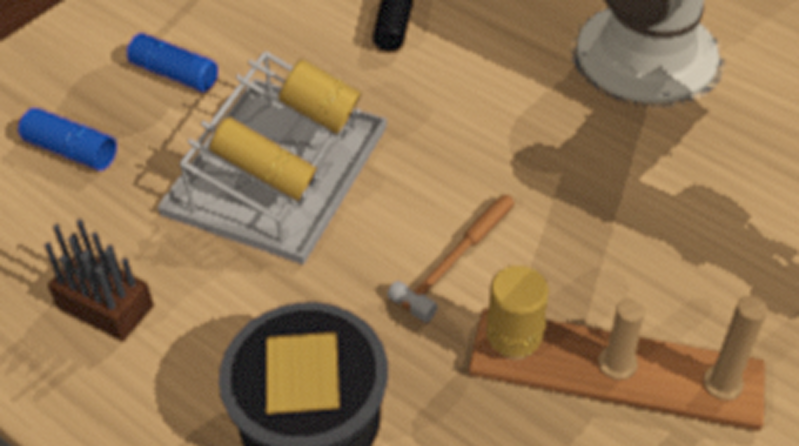

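```bash
python3 - <<'E'
from h import *
from scipy.optimize import least_squares
C={n:(ld(n),) for n in("scene0","top0")}
pts={}
for n in C:
    c=C[n][0];W=cloud(c);hsv=cv2.cvtColor(c["pixels"],cv2.COLOR_RGB2HSV)
    m=((hsv[...,0]>18)&(hsv[...,0]<32)&(hsv[...,1]>150)&(W[...,2]>.06)&(W[...,2]<.2)).astype(np.uint8)
    def reg(x0,x1,y0,y1): return (W[...,0]>x0)&(W[...,0]<x1)&(W[...,1]>y0)&(W[...,1]<y1)
    em=cv2.erode(m,np.ones((3,3)))
    pts[n]={"slim":(W[(em>0)&reg(.49,.62,-.32,-.12)],W[(m>0)&reg(.49,.62,-.32,-.12)]),"wide":(W[(em>0)&reg(.36,.487,-.33,-.15)],W[(m>0)&reg(.36,.487,-.33,-.15)])}
    for nm,lo,r in(("tall",.155,reg(.40,.47,.30,.39)),("short",.12,reg(.45,.52,.19,.28)),("spare",.12,reg(.49,.58,.08,.19))):
        P=W[r&(W[...,2]>lo)&(W[...,2]<.18)];t=P[P[:,2]>np.percentile(P[:,2],90)-.006]
        mn=t.min(0);mx=t.max(0);print(n,nm,len(t),t.mean(0).round(4),"box",((mn+mx)/2).round(4),(mx-mn).round(3))
def fit(srcs):
    def f(p):
        yaw=p[0];a=np.array([np.cos(yaw)*np.cos(np.radians(20)),np.sin(yaw)*np.cos(np.radians(20)),-np.sin(np.radians(20))])
        r=[]
        for n in srcs:
            for i,(k,R) in enumerate((("slim",.024),("wide",.031))):
                q=pts[n][k][0]-[p[1+3*i],p[2+3*i],p[3+3*i]]
                r.append(np.linalg.norm(np.cross(q,a),axis=1)-R)
        return np.concatenate(r)
    s=least_squares(f,[1.83,.545,-.225,.085,.427,-.237,.085],loss="soft_l1",f_scale=.003)
    p=s.x;yaw=p[0];a=np.array([np.cos(yaw)*np.cos(.349),np.sin(yaw)*np.cos(.349),-np.sin(.349)])
    print(srcs,"yaw",np.degrees(yaw).round(2),"rms",np.sqrt(np.mean(s.fun**2)).round(4))
    for i,k in enumerate(("slim","wide")):
        P=np.concatenate([pts[n][k][1] for n in srcs]);t=(P-p[1+3*i:4+3*i])@a
        lo,hi=np.percentile(t,[1,99]);print(k,"mid",(p[1+3*i:4+3*i]+a*(lo+hi)/2).round(4),"len",(hi-lo).round(4))
fit(["scene0"]);fit(["top0"]);fit(["scene0","top0"])
E
```

```text
scene0 tall 111 [0.4361 0.3453 0.1662] box [0.435  0.3453 0.1675] [0.031 0.028 0.01 ]
scene0 short 96 [0.4848 0.2417 0.1265] box [0.4847 0.2411 0.1263] [0.029 0.029 0.007]
scene0 spare 371 [0.5359 0.1366 0.1305] box [0.5348 0.1368 0.1308] [0.059 0.063 0.008]
top0 tall 52 [0.4314 0.3418 0.1694] box [0.4328 0.3416 0.1715] [0.028 0.028 0.011]
top0 short 57 [0.4818 0.2388 0.1284] box [0.4819 0.238  0.1305] [0.026 0.029 0.011]
top0 spare 185 [0.5326 0.1322 0.1338] box [0.5316 0.1319 0.1359] [0.057 0.057 0.011]
['scene0'] yaw 104.79 rms 0.0026
slim mid [ 0.5434 -0.228   0.091 ] len 0.1193
wide mid [ 0.4234 -0.243   0.0932] len 0.0831
['top0'] yaw 105.44 rms 0.0044
slim mid [ 0.5449 -0.2321  0.0912] len 0.1229
wide mid [ 0.4236 -0.2475  0.0936] len 0.0878
['scene0', 'top0'] yaw 105.01 rms 0.0038
slim mid [ 0.5446 -0.2312  0.0911] len 0.1234
wide mid [ 0.4241 -0.2465  0.0936] len 0.0885
```

```bash
python3 - <<'E'
from h import *
for n in("scene0","top0"):
    W=cloud(ld(n));off=np.array([0,0]) 
    d=W[...,:2]@[-.259,.966];e=W[...,:2]@[-.966,-.259]
    # lanes e=-.346,-.466 -> centre -.406
    l=e+.406
    for s in(-1,1):
        m=(abs(l*s-.105)<.012)&(W[...,2]>.025)&(W[...,2]<.2)&(d>-.5)&(d<-.2)
        P=np.c_[d[m],l[m],W[...,2][m]];print(n,s,len(P));
        for b in np.arange(-.5,-.2,.02):
            q=P[(P[:,0]>=b)&(P[:,0]<b+.02)]
            if len(q):print("  d",b.round(2),len(q),"z",q[:,2].min().round(3),np.median(q[:,2]).round(3),q[:,2].max().round(3),"l",np.median(q[:,1]).round(3))
a=ld("scene0")["pixels"][185:285,200:320]
cv2.imwrite("pics/rackz.png",cv2.resize(a[:,:,::-1],None,fx=6,fy=6,interpolation=cv2.INTER_CUBIC)[:600])
E
```

```text
scene0 -1 159
  d -0.46 44 z 0.025 0.071 0.099 l -0.108
  d -0.44 17 z 0.081 0.089 0.096 l -0.107
  d -0.42 17 z 0.074 0.081 0.091 l -0.106
  d -0.4 15 z 0.07 0.074 0.082 l -0.107
  d -0.38 18 z 0.058 0.069 0.073 l -0.106
  d -0.36 14 z 0.053 0.06 0.065 l -0.106
  d -0.34 26 z 0.027 0.051 0.061 l -0.107
  d -0.32 8 z 0.026 0.044 0.052 l -0.106
scene0 1 56
  d -0.46 30 z 0.027 0.068 0.098 l 0.102
  d -0.44 15 z 0.085 0.088 0.097 l 0.103
  d -0.42 7 z 0.08 0.083 0.086 l 0.102
  d -0.34 3 z 0.025 0.031 0.034 l 0.104
  d -0.32 1 z 0.034 0.034 0.034 l 0.102
top0 -1 111
  d -0.46 18 z 0.026 0.09 0.102 l -0.103
  d -0.44 15 z 0.079 0.089 0.092 l -0.105
  d -0.42 14 z 0.073 0.083 0.096 l -0.104
  d -0.4 14 z 0.067 0.075 0.082 l -0.105
  d -0.38 14 z 0.061 0.066 0.077 l -0.104
  d -0.36 15 z 0.046 0.059 0.068 l -0.104
  d -0.34 20 z 0.028 0.05 0.063 l -0.103
  d -0.32 1 z 0.053 0.053 0.053 l -0.105
top0 1 107
  d -0.46 16 z 0.033 0.092 0.101 l 0.102
  d -0.44 14 z 0.08 0.088 0.096 l 0.105
  d -0.42 13 z 0.07 0.08 0.092 l 0.105
  d -0.4 15 z 0.063 0.07 0.082 l 0.105
  d -0.38 14 z 0.057 0.065 0.073 l 0.105
  d -0.36 14 z 0.051 0.061 0.069 l 0.105
  d -0.34 21 z 0.042 0.053 0.06 l 0.104
```

View pics/rackz.png

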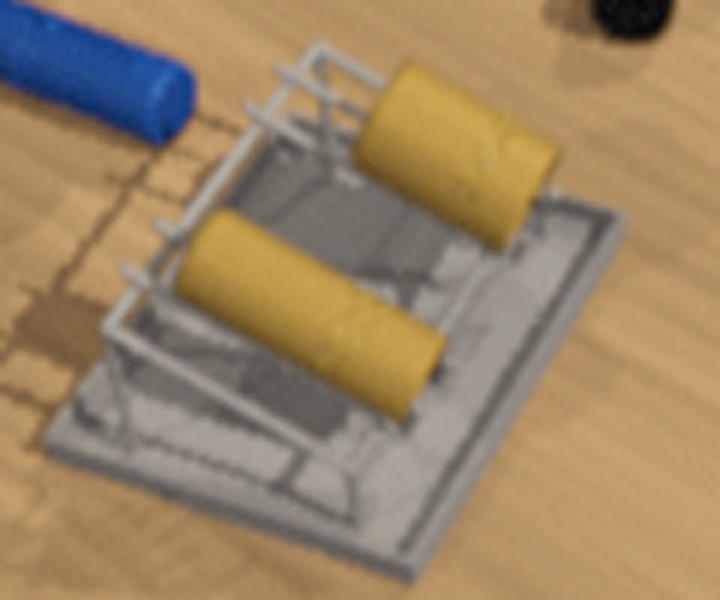

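```bash
python3 -m crank '[[0,0,0,0.12],[0,0,0,0.12],[0,0,0,0.12],[0,0,0,0.12],[0,0,0,0.12]]' 0.087; python3 -m crank '[[0,0,0,0.12],[0,0,0,0.12],[0,0,0,0.12],[0,0,0,0.042],[0,0,0,0]]'
```

```text
time_s: 0.57
tcp_pos: [0.1886, 0.5956, 0.2221]
ee_rot: [[-0.791, -0.612, -0.0], [-0.612, 0.791, -0.001], [0.001, -0.001, -1.0]]
wrist_force: [-0.3, 0.2, 1.0]
gripper_width: 1.0
time_s: 0.98
tcp_pos: [0.1887, 0.5956, 0.2221]
ee_rot: [[-0.966, -0.258, -0.0], [-0.258, 0.966, -0.001], [0.0, -0.001, -1.0]]
wrist_force: [0.4, -0.2, 0.2]
gripper_width: 1.005
```

```bash
A='x'; python3 -m crank '[[-0.025,-0.03,-0.006,0],[-0.025,-0.035,-0.006,0],[-0.025,-0.035,-0.006,0],[-0.025,-0.035,-0.006,0],[-0.03,-0.035,-0.006,0]]' 0.06;  python3 -m crank '[[0,-0.037,0,0],[0,-0.037,0,0],[0,-0.037,0,0],[0,-0.037,0,0],[0,-0.037,0,0]]'; python3 -m crank '[[0,-0.037,0,0],[0,-0.037,0,0],[0,-0.037,0,0],[0,-0.037,0,0],[0,-0.037,0,0]]';python3 -m crank '[[0,-0.037,0,0],[0,-0.037,0,0],[0,-0.037,0,0],[0,-0.037,0,0],[0,-0.034,0,0]]'; python3 -m crank '[[0,-0.037,0,0],[0,-0.037,0,0],[0,-0.037,0,0],[0,-0.02,0,0],[0,0,0,0]]'; python3 -m crank '[[0,0,0,0]]'
python3 - <<'E'
from h import *
s=sense();c=capture("wrist");cv2.imwrite("pics/w1.png",c["pixels"][:,:,::-1]);np.savez("pics/w1.npz",**c,tp=s["tcp_pos"],R=s["ee_rot"])
E
```

```text
time_s: 1.4
tcp_pos: [0.3511, 0.4697, 0.2516]
ee_rot: [[-0.965, -0.261, -0.0], [-0.261, 0.965, -0.0], [0.0, -0.0, -1.0]]
wrist_force: [0.3, 0.4, 0.2]
gripper_width: 0.729
time_s: 1.82
tcp_pos: [0.3983, 0.2907, 0.2511]
ee_rot: [[-0.965, -0.261, -0.0], [-0.261, 0.965, -0.0], [0.0, -0.0, -1.0]]
wrist_force: [0.8, -0.5, 0.5]
gripper_width: 0.69
time_s: 2.23
tcp_pos: [0.4461, 0.1121, 0.2514]
ee_rot: [[-0.965, -0.261, 0.0], [-0.261, 0.965, 0.0], [-0.0, 0.0, -1.0]]
wrist_force: [1.5, 0.2, -0.5]
gripper_width: 0.687
time_s: 2.65
tcp_pos: [0.4933, -0.0639, 0.2513]
ee_rot: [[-0.966, -0.26, 0.0], [-0.26, 0.966, 0.0], [-0.0, -0.0, -1.0]]
wrist_force: [1.4, 0.6, -0.1]
gripper_width: 0.688
time_s: 3.07
tcp_pos: [0.5276, -0.1918, 0.2502]
ee_rot: [[-0.967, -0.256, -0.001], [-0.256, 0.967, -0.001], [0.001, -0.0, -1.0]]
wrist_force: [-0.2, 0.4, -0.8]
gripper_width: 0.69
time_s: 3.15
tcp_pos: [0.5269, -0.1892, 0.2504]
ee_rot: [[-0.966, -0.258, -0.001], [-0.258, 0.966, 0.0], [0.001, 0.001, -1.0]]
wrist_force: [0.7, -0.8, -0.6]
gripper_width: 0.688
```

View pics/w1.png

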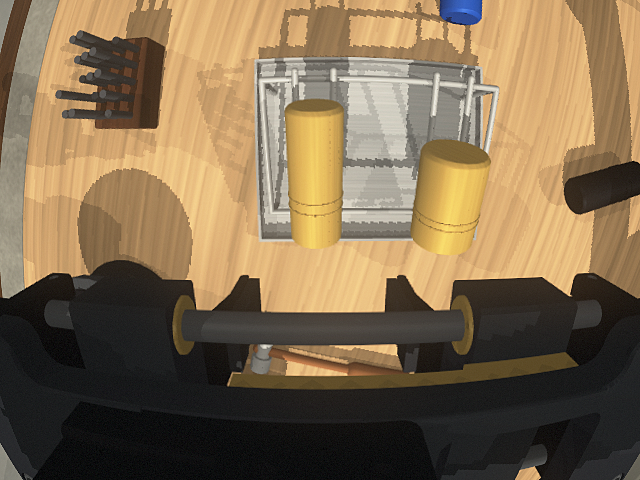

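The wrist view shows the slim beaker at columns 286–344, with its closed end near (315,105), and the wide one around (452,195). I'll measure again from this view.

```bash
cat >> h.py <<'E'
def wcloud(c,tp,R):
    d=c["depth"];v,u=np.mgrid[:480,:640]
    x=(u-c["cx"])/c["fx"];y=(v-c["cy"])/c["fy"];th=np.hypot(x,y);k=np.tan(th)/np.maximum(th,1e-9)
    P=np.stack([x*k*d,y*k*d,d],-1);H=c["hand_eye"]
    return (P@H[:3,:3].T+H[:3,3])@R.T+tp
E
python3 - <<'E'
from h import *
from scipy.optimize import least_squares
c=ld("w1");W=wcloud(c,c["tp"],c["R"]);hsv=cv2.cvtColor(c["pixels"],cv2.COLOR_RGB2HSV)
m=((hsv[...,1]>120)&(W[...,2]>.06)&(W[...,2]<.2)).astype(np.uint8)
print("bench z check",np.median(W[60:120,210:240],axis=(0,1)).round(4))
em=cv2.erode(m,np.ones((5,5)))
a20=np.radians(20)
for k,R,x0,x1,y0,y1,g in(("slim",.024,.48,.62,-.32,-.12,(.544,-.23,.091)),("wide",.031,.36,.487,-.33,-.15,(.424,-.245,.093))):
    r=(W[...,0]>x0)&(W[...,0]<x1)&(W[...,1]>y0)&(W[...,1]<y1)
    P=W[(em>0)&r];F=W[(m>0)&r]
    def ax(y):return np.array([np.cos(y)*np.cos(a20),np.sin(y)*np.cos(a20),-np.sin(a20)])
    P0=P
    P=P[np.abs((P-np.array(g))@ax(1.832))<.035]
    s=least_squares(lambda p:np.linalg.norm(np.cross(P-p[1:],ax(p[0])),axis=1)-R,[1.83,*g],loss="soft_l1",f_scale=.002)
    p=s.x;t=(F-p[1:])@ax(p[0]);lo,hi=np.percentile(t,[1,99]);mid=p[1:]+ax(p[0])*(lo+hi)/2
    print(k,len(P),"yaw",np.degrees(p[0]).round(2),"rms",np.sqrt(np.mean(s.fun**2)).round(4),"len",(hi-lo).round(4),"mid",mid.round(4),"d",(mid[:2]@[-.259,.966]).round(4),"e",(mid[:2]@[-.966,-.259]).round(4))
s=sense();p=s["tcp_pos"];print(p,"d",p[:2]@[-.259,.966],"e",p[:2]@[-.966,-.259])
E
```

```text
bench z check [ 0.6664 -0.2906  0.0011]
slim 3372 yaw 105.38 rms 0.0006 len 0.123 mid [ 0.5445 -0.2312  0.0926] d -0.3644 e -0.4661
wide 4102 yaw 105.27 rms 0.0006 len 0.0867 mid [ 0.424  -0.2461  0.0953] d -0.3476 e -0.3459
[ 0.52683394 -0.18836715  0.25069934] d -0.3184126589778489 e -0.46013449069465423
```

```bash
python3 -m crank '[[-0.006,-0.02,0,0],[0,-0.03,0,0],[0,-0.029,0.01,0],[0,0,0.02,0],[0,0,0.02,0]]' ; python3 -m crank '[[0,0,0.025,0],[0,0,0.025,0],[0,0,0.02,0],[0,0,0.005,0],[0,0,0,0]]'
python3 - <<'E'
from h import *
s=sense();p=s["tcp_pos"];print(p,"d",p[:2]@[-.259,.966],"e",p[:2]@[-.966,-.259],s["wrist_force"])
c=capture("wrist");cv2.imwrite("pics/w2.png",c["pixels"][:,:,::-1])
E
```

```text
time_s: 3.62
tcp_pos: [0.5541, -0.2629, 0.2012]
ee_rot: [[-0.966, -0.26, 0.002], [-0.26, 0.966, -0.0], [-0.002, -0.001, -1.0]]
wrist_force: [0.4, -0.3, 0.4]
gripper_width: 0.691
time_s: 4.03
tcp_pos: [0.5527, -0.2617, 0.125]
ee_rot: [[-0.965, -0.261, -0.003], [-0.261, 0.965, 0.001], [0.003, 0.002, -1.0]]
wrist_force: [0.4, -0.3, 0.1]
gripper_width: 0.689
[ 0.55267386 -0.26167964  0.12495809] d -0.3959250609807457 e -0.46610792530133177 [ 0.39481497 -0.34041573  0.11852051]
```

View pics/w2.png

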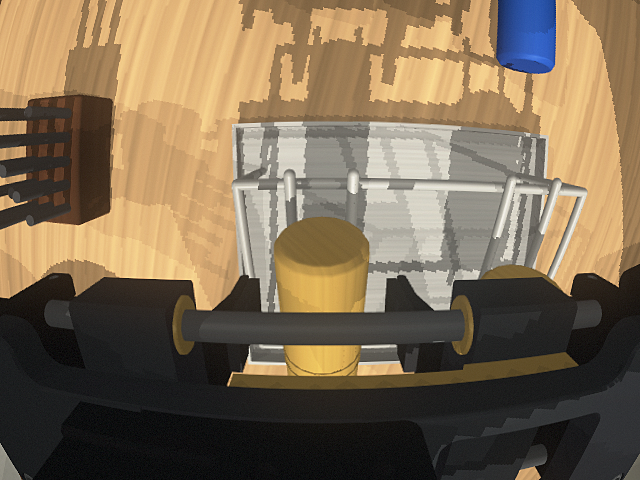

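The beaker (columns 276–369) is centred between the fingers. I'll descend and close.

```bash
python3 -m crank '[[0,0,0.012,0],[0,0,0.012,0],[0,0,0.01,0],[0,0,0.005,0],[0,0,0,0]]'; python3 -m crank '[[0,0,0,0],[0,0,0,0],[0,0,0,0],[0,0,0,0],[0,0,0,0]]' 0.035;python3 -m crank '[[0,0,0,0],[0,0,0,0],[0,0,0,0]]'
```

```text
time_s: 4.5
tcp_pos: [0.5533, -0.2629, 0.087]
ee_rot: [[-0.966, -0.259, -0.001], [-0.259, 0.966, 0.0], [0.001, 0.0, -1.0]]
wrist_force: [-0.2, -0.6, 0.2]
gripper_width: 0.686
time_s: 4.92
tcp_pos: [0.5538, -0.2634, 0.0881]
ee_rot: [[-0.966, -0.259, 0.001], [-0.259, 0.966, -0.001], [-0.001, -0.001, -1.0]]
wrist_force: [-1.0, 0.2, 2.9]
gripper_width: 0.547
time_s: 5.17
tcp_pos: [0.5538, -0.2634, 0.0881]
ee_rot: [[-0.966, -0.259, 0.001], [-0.259, 0.966, -0.001], [-0.001, -0.001, -1.0]]
wrist_force: [-0.9, -0.4, 5.9]
gripper_width: 0.55
```

```bash
python3 -m crank '[[0,0.0025,-0.0036,0],[0,0.0026,-0.0035,0],[0,0.0026,-0.0035,0],[0,0.0026,-0.0034,0]]'; python3 -m crank '[[0,0.003,-0.0031,0],[0,0.0031,-0.003,0],[0,0.0032,-0.0029,0],[0,0.0033,-0.0029,0]]'
python3 - <<'E'
from h import *
c=capture("scene");cv2.imwrite("pics/s2.png",cv2.resize(c["pixels"][170:320,180:380,::-1],None,fx=4,fy=4))
E
```

```text
time_s: 5.5
tcp_pos: [0.5512, -0.2536, 0.1016]
ee_rot: [[-0.966, -0.259, 0.001], [-0.259, 0.966, -0.001], [-0.001, -0.001, -1.0]]
wrist_force: [1.2, -4.6, -1.5]
gripper_width: 0.548
time_s: 5.83
tcp_pos: [0.5482, -0.2418, 0.1142]
ee_rot: [[-0.966, -0.26, 0.002], [-0.26, 0.966, -0.002], [-0.001, -0.002, -1.0]]
wrist_force: [1.3, -6.2, 0.9]
gripper_width: 0.548
```

View pics/s2.png

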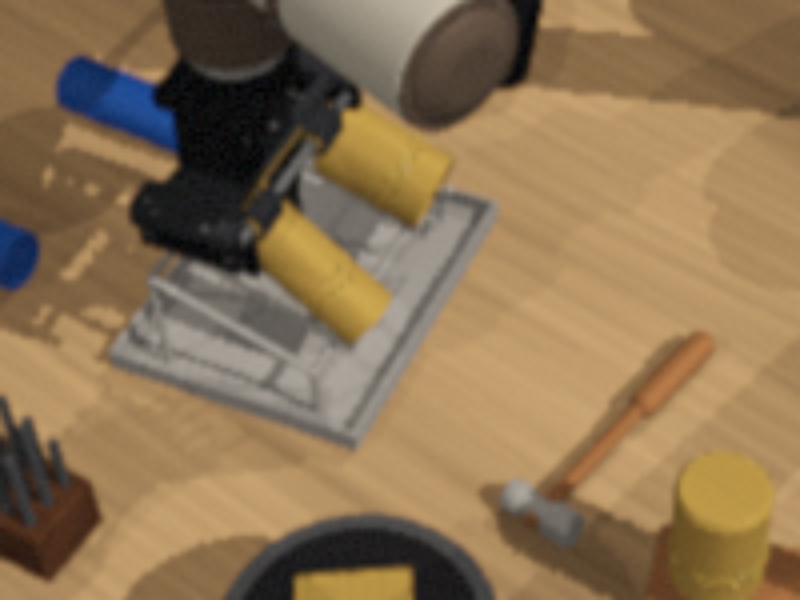

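The picture shows the beaker (at about (320,275)) pitching steeper about its rim. Reaction is 6 N against the direction of motion, as planned. Continuing the arc.

```bash
python3 -m crank '[[0,0.0035,-0.0026,0],[0,0.0036,-0.0024,0],[0,0.0037,-0.0023,0],[0,0.0037,-0.0022,0]]'; python3 -m crank '[[0,0.0039,-0.002,0],[0,0.0039,-0.0018,0],[0,0.004,-0.0016,0],[0,0.0041,-0.0015,0]]';  python3 -m crank '[[0,0.0042,-0.0013,0],[0,0.0042,-0.001,0],[0,0.0042,-0.001,0],[0,0.0043,-0.0007,0]]'; python3 - <<'E'
from h import *
c=capture("scene");cv2.imwrite("pics/s3.png",cv2.resize(c["pixels"][170:320,180:380,::-1],None,fx=4,fy=4))
E
```

```text
time_s: 6.22
tcp_pos: [0.545, -0.2283, 0.1244]
ee_rot: [[-0.966, -0.26, 0.003], [-0.26, 0.966, -0.003], [-0.002, -0.004, -1.0]]
wrist_force: [0.6, -7.0, 3.2]
gripper_width: 0.548
time_s: 6.55
tcp_pos: [0.541, -0.213, 0.1319]
ee_rot: [[-0.965, -0.26, 0.004], [-0.26, 0.965, -0.003], [-0.003, -0.004, -1.0]]
wrist_force: [0.2, -6.3, 5.9]
gripper_width: 0.551
time_s: 6.88
tcp_pos: [0.5367, -0.1966, 0.1363]
ee_rot: [[-0.965, -0.261, 0.004], [-0.261, 0.965, -0.004], [-0.003, -0.004, -1.0]]
wrist_force: [0.5, -6.2, 7.3]
gripper_width: 0.55
```

View pics/s3.png

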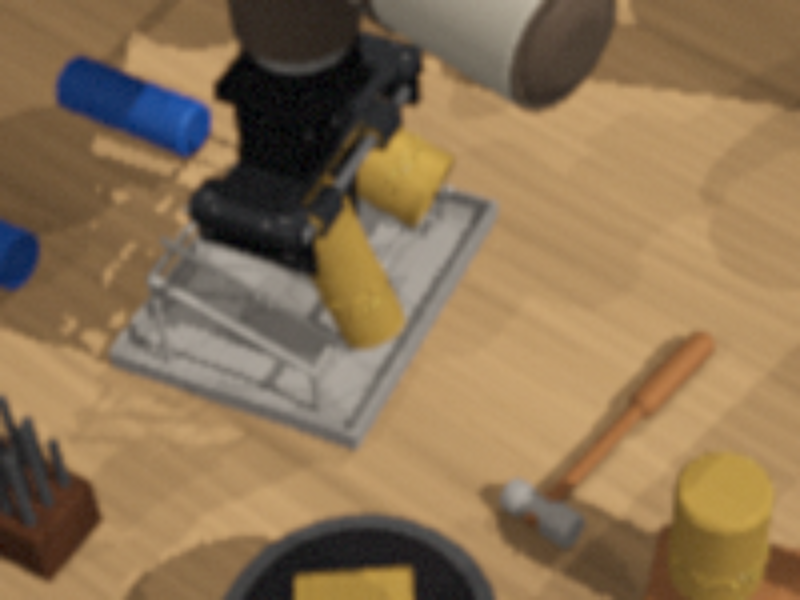

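The beaker now leans to about 70°, at (360,280). Two more arc steps.

```bash
python3 -m crank '[[0,0.0043,-0.0005,0],[0,0.0043,-0.0003,0],[0,0.0043,-0.0002,0],[0,0.0043,0,0]]'; python3 -m crank '[[0,0.0043,0,0],[0,0.0043,0.0002,0],[0,0.0043,0.0002,0],[0,0.0043,0.0003,0],[0,0,0,0]]';   python3 - <<'E'
from h import *
c=capture("scene");cv2.imwrite("pics/s4.png",cv2.resize(c["pixels"][170:320,180:380,::-1],None,fx=4,fy=4))
s=sense();c=capture("wrist");cv2.imwrite("pics/w4.png",c["pixels"][:,:,::-1])
E
```

```text
time_s: 7.27
tcp_pos: [0.5321, -0.1795, 0.1371]
ee_rot: [[-0.965, -0.26, 0.004], [-0.26, 0.965, -0.003], [-0.003, -0.003, -1.0]]
wrist_force: [0.1, -3.1, 8.1]
gripper_width: 0.553
time_s: 7.68
tcp_pos: [0.5271, -0.1615, 0.1349]
ee_rot: [[-0.966, -0.26, 0.002], [-0.26, 0.966, -0.0], [-0.002, -0.001, -1.0]]
wrist_force: [0.3, -2.7, 5.0]
gripper_width: 0.545
```

View pics/s4.png

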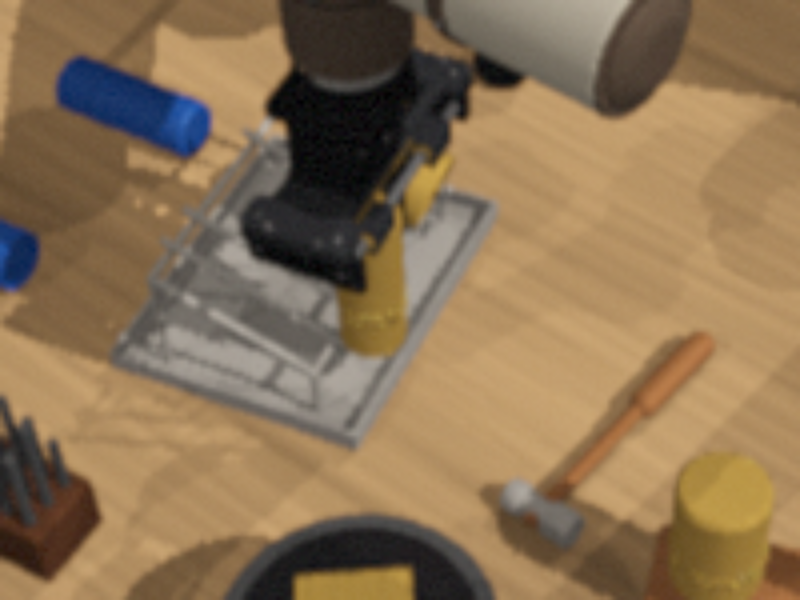

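View pics/w4.png

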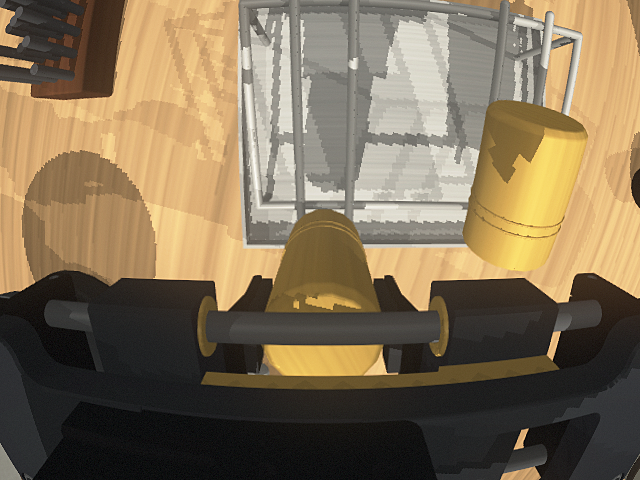

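It stands nearly upright. I'll lift it clear and measure the tilt.

```bash
python3 -m crank '[[0,0,-0.006,0],[0,0,-0.012,0],[0,0,-0.016,0],[0,0,-0.02,0],[0,0,-0.02,0]]'; python3 -m crank '[[0,0,-0.022,0],[0,0,-0.022,0],[0,0,-0.02,0],[0,0,-0.012,0],[0,0,0,0]]';  python3 -m crank '[[0,0,0,0],[0,0,0,0],[0,0,0,0]]';
cat >> h.py <<'E'
from scipy.optimize import least_squares
def axfit(P,R,x0):
    "axis near vertical: x,y at z0 and slopes"
    z0=P[:,2].mean()
    def f(p):
        a=np.array([p[2],p[3],1.]);a/=np.linalg.norm(a)
        return np.linalg.norm(np.cross(P-[p[0],p[1],z0],a),axis=1)-R
    s=least_squares(f,[x0[0],x0[1],0,0],loss="soft_l1",f_scale=.002)
    return s.x,z0,np.sqrt(np.mean(s.fun**2))
def held(R,tag):
    out={}
    for n in("scene","top","wrist"):
        s=sense();c=capture(n);cv2.imwrite(f"pics/{tag}_{n}.png",c["pixels"][:,:,::-1])
        W=wcloud(c,s["tcp_pos"],s["ee_rot"]) if n=="wrist" else cloud(c)
        hsv=cv2.cvtColor(c["pixels"],cv2.COLOR_RGB2HSV)
        t=s["tcp_pos"];g=t+[0,0,.019]
        m=((hsv[...,1]>110)&(hsv[...,0]>15)&(hsv[...,0]<34)&(np.hypot(W[...,0]-t[0],W[...,1]-t[1])<.05)&(W[...,2]>g[2]-.11)&(W[...,2]<g[2]+.02)).astype(np.uint8)
        P=W[cv2.erode(m,np.ones((3,3)))>0]
        print(n,len(P),"tcp",t.round(4),end=" ")
        if len(P)>60:
            p,z0,r=axfit(P,R,g);o=p[:2]+p[2:]*(g[2]-z0)
            print("at grasp",o.round(4),"tilt d,e deg",np.degrees(p[2:]@[-.259,.966]).round(1),np.degrees(p[2:]@[-.966,-.259]).round(1),"rms",r.round(4),"z",P[:,2].min().round(3),P[:,2].max().round(3))
        else:print()
E
python3 - <<'E'
from h import *
held(.024,"h1")
E
```

```text
time_s: 8.2
tcp_pos: [0.5242, -0.1608, 0.2063]
ee_rot: [[-0.966, -0.258, -0.006], [-0.258, 0.966, 0.003], [0.005, 0.005, -1.0]]
wrist_force: [-0.9, -0.2, -2.8]
gripper_width: 0.548
time_s: 8.62
tcp_pos: [0.5266, -0.1613, 0.2854]
ee_rot: [[-0.966, -0.259, 0.002], [-0.259, 0.966, 0.002], [-0.002, 0.001, -1.0]]
wrist_force: [0.2, 0.2, -1.7]
gripper_width: 0.549
time_s: 8.87
tcp_pos: [0.5253, -0.1616, 0.2817]
ee_rot: [[-0.966, -0.259, -0.004], [-0.259, 0.966, 0.001], [0.004, 0.002, -1.0]]
wrist_force: [0.7, 0.0, -2.2]
gripper_width: 0.551
scene 379 tcp [ 0.5253 -0.1616  0.2817] at grasp [ 0.5259 -0.1629] tilt d,e deg 0.6 -1.3 rms 0.0015 z 0.206 0.316
top 0 tcp [ 0.5255 -0.1618  0.282 ] 
wrist 4879 tcp [ 0.5258 -0.1619  0.2823] at grasp [ 0.5258 -0.1627] tilt d,e deg 1.2 -0.7 rms 0.0003 z 0.208 0.321
```

```bash
python3 -m crank '[[0,0.01,0,0],[0,0.02,0,0],[-0.005,0.027,0,0],[-0.005,0.03,0,0],[-0.005,0.03,0,0]]'; python3 -m crank '[[-0.005,0.03,0,0],[-0.005,0.03,0,0],[-0.005,0.03,0,0],[-0.005,0.03,0,0],[-0.005,0.03,0,0]]'; python3 -m crank '[[-0.003,0.03,0,0],[0,0.03,0,0],[0,0.03,0,0],[0,0.03,0,0],[0,0.03,0,0]]'; python3 -m crank '[[0,0.03,0,0],[0,0.03,0,0],[0,0.024,0,0],[0,0.012,0,0],[0,0,0,0]]'; python3 -m crank '[[0,0,0,0],[0,0,0,0],[0,0,0,0]]'; python3 - <<'E'
from h import *
held(.024,"h2")
E
```

```text
time_s: 9.43
tcp_pos: [0.5099, -0.0439, 0.2836]
ee_rot: [[-0.966, -0.258, -0.0], [-0.258, 0.966, 0.0], [0.0, 0.0, -1.0]]
wrist_force: [0.3, 0.7, -2.5]
gripper_width: 0.546
time_s: 9.85
tcp_pos: [0.4949, 0.1079, 0.2838]
ee_rot: [[-0.966, -0.259, -0.0], [-0.259, 0.966, 0.0], [0.0, 0.0, -1.0]]
wrist_force: [0.8, -0.4, -2.6]
gripper_width: 0.547
time_s: 10.27
tcp_pos: [0.4587, 0.2534, 0.2838]
ee_rot: [[-0.966, -0.259, -0.0], [-0.259, 0.966, 0.0], [0.0, 0.0, -1.0]]
wrist_force: [-0.0, 0.2, -1.6]
gripper_width: 0.548
time_s: 10.68
tcp_pos: [0.4339, 0.3468, 0.2832]
ee_rot: [[-0.965, -0.262, -0.001], [-0.262, 0.965, -0.0], [0.001, 0.0, -1.0]]
wrist_force: [0.9, -1.0, -1.4]
gripper_width: 0.546
time_s: 10.93
tcp_pos: [0.4352, 0.3435, 0.2839]
ee_rot: [[-0.966, -0.258, -0.0], [-0.258, 0.966, -0.0], [0.0, -0.0, -1.0]]
wrist_force: [0.9, -0.8, -2.9]
gripper_width: 0.546
scene 331 tcp [0.4352 0.3435 0.2839] at grasp [0.4349 0.343 ] tilt d,e deg 1.3 -0.7 rms 0.0011 z 0.207 0.275
top 100 tcp [0.4353 0.3435 0.284 ] at grasp [0.4339 0.3417] tilt d,e deg 1.2 -0.0 rms 0.0008 z 0.218 0.309
wrist 4958 tcp [0.4353 0.3436 0.284 ] at grasp [0.4353 0.3427] tilt d,e deg 1.3 -0.6 rms 0.0003 z 0.206 0.323
```

View pics/h2_wrist.png

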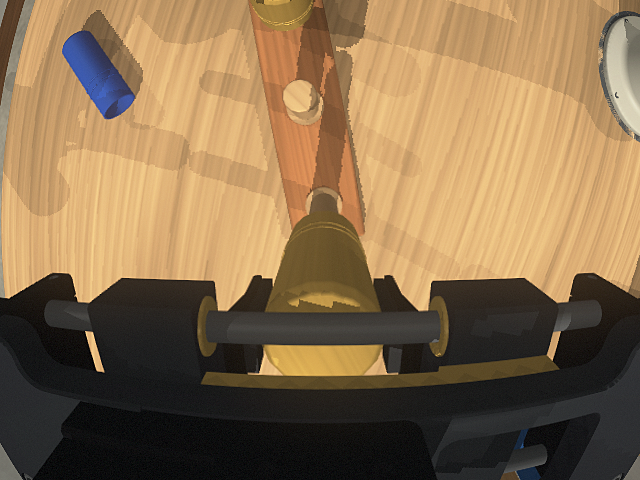

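View pics/h2_scene.png

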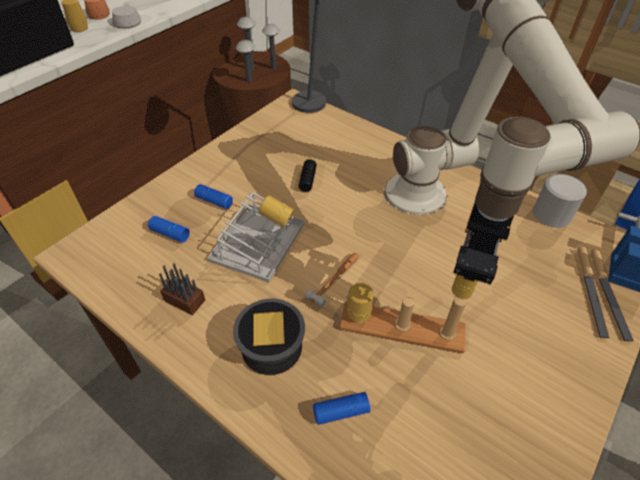

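The wrist view shows the short peg tip at (301,98). The tall peg's side shows just below the beaker mouth at (323,203). I'll measure the pegs from here.

```bash
python3 - <<'E'
from h import *
s=sense();c=capture("wrist");W=wcloud(c,s["tcp_pos"],s["ee_rot"])
r=(np.hypot(W[...,0]-.4835,W[...,1]-.24)<.03)
P=W[r&(abs(W[...,2]-.127)<.004)];print("short tip",len(P),P.mean(0).round(4),((P.min(0)+P.max(0))/2).round(4),np.ptp(P,axis=0).round(3))
S=W[r&(W[...,2]>.03)&(W[...,2]<.12)];p,z0,e=axfit(S,.015,[.4835,.24]);print("short side",len(S),(p[:2]+p[2:]*(.127-z0)).round(4),np.degrees(p[2:]).round(1),e.round(4))
r=(np.hypot(W[...,0]-.434,W[...,1]-.3435)<.03)
S=W[r&(W[...,2]>.03)&(W[...,2]<.16)];print(len(S),S[:,2].min(),S[:,2].max())
f=least_squares(lambda q:np.hypot(S[:,0]-q[0],S[:,1]-q[1])-.015,[.434,.3435],loss="soft_l1",f_scale=.002);print("tall side",f.x.round(4),np.sqrt(np.mean(f.fun**2)))
r=(np.hypot(W[...,0]-.534,W[...,1]-.1345)<.05)
P=W[r&(abs(W[...,2]-.131)<.004)];print("spare top",len(P),P.mean(0).round(4),((P.min(0)+P.max(0))/2).round(4))
E
```

```text
short tip 916 [0.4829 0.2405 0.1279] [0.4835 0.2403 0.1268] [0.03  0.029 0.007]
short side 189 [0.4832 0.2398] [ 0.1 -0. ] 0.0002
414 0.030629998432363692 0.13995767470250825
tall side [0.4339 0.3442] 0.0003094714563610965
spare top 155 [0.5273 0.1626 0.1298] [0.5278 0.1613 0.1305]
```

```bash
python3 -m crank '[[0,0.003,0.008,0],[0,0,0.012,0],[0,0,0.01,0],[0,0,0.005,0],[0,0,0.005,0]]'; python3 -m crank '[[0,0,0.006,0],[0,0,0.006,0],[0,0,0.006,0],[0,0,0.006,0],[0,0,0.006,0]]'; python3 -m crank '[[0,0,0.01,0],[0,0,0.012,0],[0,0,0.012,0],[0,0,0.012,0],[0,0,0.01,0]]'; python3 -m crank '[[0,0,0.006,0],[0,0,0.006,0],[0,0,0.006,0],[0,0,0.003,0],[0,0,0,0]]'
```

```text
time_s: 11.55
tcp_pos: [0.4341, 0.3471, 0.2427]
ee_rot: [[-0.966, -0.259, -0.001], [-0.259, 0.966, -0.001], [0.001, -0.001, -1.0]]
wrist_force: [-0.2, -0.4, -1.6]
gripper_width: 0.547
time_s: 11.97
tcp_pos: [0.4343, 0.3474, 0.2133]
ee_rot: [[-0.966, -0.259, 0.0], [-0.259, 0.966, 0.0], [-0.0, 0.0, -1.0]]
wrist_force: [0.5, -0.1, -2.5]
gripper_width: 0.547
time_s: 12.38
tcp_pos: [0.434, 0.3471, 0.1563]
ee_rot: [[-0.966, -0.259, -0.001], [-0.259, 0.966, -0.001], [0.001, -0.001, -1.0]]
wrist_force: [1.1, 0.7, -1.9]
gripper_width: 0.544
time_s: 12.8
tcp_pos: [0.4341, 0.3472, 0.1362]
ee_rot: [[-0.966, -0.259, -0.001], [-0.259, 0.966, -0.001], [0.001, -0.001, -1.0]]
wrist_force: [0.1, 0.5, -2.7]
gripper_width: 0.547
```

```bash
python3 -m crank '[[0,0,0.0015,0],[0,0,0.0015,0],[0,0,0.0015,0],[0,0,0.001,0],[0,0,0,0]]'; python3 -m crank '[[0,0,0.001,0],[0,0,0.001,0],[0,0,0,0]]'
```

```text
time_s: 13.22
tcp_pos: [0.4342, 0.3473, 0.1312]
ee_rot: [[-0.966, -0.259, -0.0], [-0.259, 0.966, -0.0], [0.0, -0.0, -1.0]]
wrist_force: [-0.7, -0.5, -2.0]
gripper_width: 0.547
time_s: 13.47
tcp_pos: [0.4342, 0.3474, 0.1291]
ee_rot: [[-0.966, -0.259, -0.0], [-0.259, 0.966, -0.0], [0.0, -0.0, -1.0]]
wrist_force: [-0.1, -0.7, -2.8]
gripper_width: 0.544
```

```bash
python3 -m crank '[[0,0,0.001,0],[0,0,0.001,0],[0,0,0,0]]';python3 -m crank '[[0,0,0.0005,0],[0,0,0.0005,0],[0,0,0,0]]'
```

```text
time_s: 13.72
tcp_pos: [0.4343, 0.3475, 0.1274]
ee_rot: [[-0.966, -0.259, 0.0], [-0.259, 0.966, 0.0], [-0.0, 0.0, -1.0]]
wrist_force: [-1.3, -0.1, -2.0]
gripper_width: 0.548
time_s: 13.97
tcp_pos: [0.4344, 0.3476, 0.1272]
ee_rot: [[-0.966, -0.259, 0.001], [-0.259, 0.966, 0.001], [-0.001, 0.0, -1.0]]
wrist_force: [-2.9, -0.4, 4.4]
gripper_width: 0.55
```

The inside bottom now rests on the tip, at +4.4 N and a TCP height of 0.127. Releasing.

```bash
python3 -m crank '[[0,0,0,0],[0,0,0,0],[0,0,0,0]]' 0.049; python3 -m crank '[[0,0,0,0],[0,0,0,0],[0,0,0,0],[0,0,0,0],[0,0,0,0]]' 0.062
python3 - <<'E'
from h import *
held(.024,"h3")
E
```

```text
time_s: 14.22
tcp_pos: [0.4344, 0.3475, 0.1261]
ee_rot: [[-0.966, -0.259, 0.0], [-0.259, 0.966, 0.0], [-0.0, 0.0, -1.0]]
wrist_force: [-0.8, -0.0, 0.9]
gripper_width: 0.564
time_s: 14.63
tcp_pos: [0.4343, 0.3474, 0.1262]
ee_rot: [[-0.966, -0.259, -0.0], [-0.259, 0.966, -0.0], [0.0, -0.0, -1.0]]
wrist_force: [0.0, 0.1, -0.2]
gripper_width: 0.707
scene 164 tcp [0.4343 0.3474 0.1262] at grasp [0.4341 0.3484] tilt d,e deg 0.9 -0.4 rms 0.0011 z 0.053 0.102
top 55 tcp [0.4343 0.3474 0.1262] 
wrist 4550 tcp [0.4343 0.3474 0.1263] at grasp [0.4344 0.3471] tilt d,e deg 0.1 -0.1 rms 0.0003 z 0.052 0.165
```

View pics/h3_wrist.png

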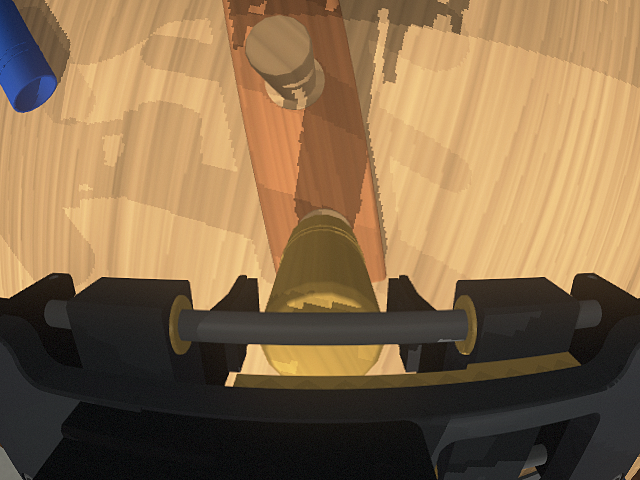

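The slim beaker hangs plumb, with 0.1° tilt in the wrist view, about 3 mm off the peg axis. I'll retreat up and move to the wide beaker.

```bash
python3 -m crank '[[0,0,-0.008,0],[0,0,-0.012,0],[0,0,-0.015,0],[0,0,-0.02,0],[0,0,-0.025,0]]'; python3 -m crank '[[0,0,-0.025,0],[0,0,-0.02,0],[0.008,-0.02,0,0],[0.008,-0.03,0,0],[0.008,-0.03,0,0]]' 0.074; python3 -m crank '[[0.008,-0.03,0,0],[0.008,-0.03,0,0],[0.008,-0.03,0,0],[0.008,-0.03,0,0],[0.008,-0.03,0,0]]'; python3 -m crank '[[0.008,-0.03,0,0],[0.008,-0.03,0,0],[0.008,-0.03,0,0],[0.008,-0.03,0,0],[0.008,-0.03,0,0]]';  python3 -m crank '[[0.008,-0.03,0,0],[0.008,-0.03,0,0],[0.008,-0.03,0,0],[0.008,-0.03,0,0],[0.008,-0.03,0,0]]';  python3 -m crank '[[0.008,-0.03,0,0],[0.008,-0.03,0,0],[0.004,-0.015,0,0],[0,0,0,0],[0,0,0,0]]'; python3 - <<'E'
from h import *
s=sense();p=s["tcp_pos"];print(p,"d",p[:2]@[-.259,.966],"e",p[:2]@[-.966,-.259])
E
```

```text
time_s: 15.2
tcp_pos: [0.4337, 0.3468, 0.2066]
ee_rot: [[-0.966, -0.259, -0.002], [-0.259, 0.966, -0.002], [0.002, -0.001, -1.0]]
wrist_force: [-0.2, 1.0, 0.2]
gripper_width: 0.713
time_s: 15.62
tcp_pos: [0.4316, 0.2635, 0.2522]
ee_rot: [[-0.965, -0.261, 0.001], [-0.261, 0.965, 0.001], [-0.001, 0.001, -1.0]]
wrist_force: [-0.4, -0.6, 0.0]
gripper_width: 0.848
time_s: 16.03
tcp_pos: [0.4318, 0.1072, 0.2522]
ee_rot: [[-0.966, -0.26, 0.001], [-0.26, 0.966, 0.001], [-0.001, 0.0, -1.0]]
wrist_force: [0.2, 0.1, 1.0]
gripper_width: 0.852
time_s: 16.45
tcp_pos: [0.432, -0.048, 0.2523]
ee_rot: [[-0.966, -0.259, 0.002], [-0.259, 0.966, 0.0], [-0.002, -0.0, -1.0]]
wrist_force: [0.7, -0.1, 0.6]
gripper_width: 0.853
time_s: 16.87
tcp_pos: [0.4322, -0.2034, 0.2522]
ee_rot: [[-0.966, -0.259, 0.001], [-0.259, 0.966, -0.0], [-0.001, -0.001, -1.0]]
wrist_force: [0.7, 0.1, 0.1]
gripper_width: 0.856
time_s: 17.28
tcp_pos: [0.4323, -0.28, 0.2515]
ee_rot: [[-0.966, -0.257, -0.0], [-0.257, 0.966, 0.0], [0.0, 0.0, -1.0]]
wrist_force: [0.2, 0.5, -0.1]
gripper_width: 0.847
[ 0.4322771  -0.28001211  0.25145638] d -0.3824514694643886 e -0.34505654425140525
```

```bash
python3 -m crank '[[-0.001,0.008,0.02,0],[0,0.008,0.025,0],[0,0,0.03,0],[0,0,0.025,0],[0,0,0.02,0]]';python3 -m crank '[[0,0,0,0],[0,0,0,0]]'; python3 - <<'E'
from h import *
s=sense();p=s["tcp_pos"];print(p,"d",p[:2]@[-.259,.966],"e",p[:2]@[-.966,-.259],s["wrist_force"])
c=capture("wrist");cv2.imwrite("pics/w5.png",c["pixels"][:,:,::-1])
E
```

```text
time_s: 17.7
tcp_pos: [0.4287, -0.2621, 0.1301]
ee_rot: [[-0.965, -0.261, -0.001], [-0.261, 0.965, 0.001], [0.001, 0.001, -1.0]]
wrist_force: [0.0, -0.4, 0.0]
gripper_width: 0.851
time_s: 17.87
tcp_pos: [0.4293, -0.2629, 0.1314]
ee_rot: [[-0.965, -0.261, -0.001], [-0.261, 0.965, -0.0], [0.001, 0.0, -1.0]]
wrist_force: [-0.2, -0.6, 0.4]
gripper_width: 0.85
[ 0.4293207  -0.26288755  0.13140493] d -0.3651434331833216 e -0.34663592416046823 [-0.22586057 -0.64930001  0.41436848]
```

View pics/w5.png

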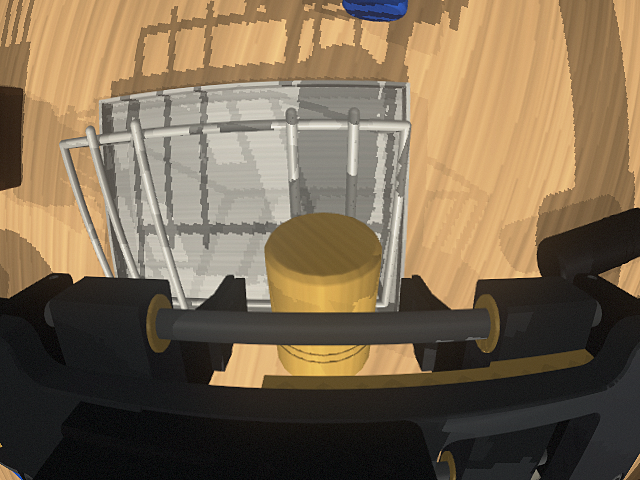

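The wide beaker (columns 265–382) is centred. Lower and grip.

```bash
python3 -m crank '[[0,0,0.012,0],[0,0,0.015,0],[0,0,0.013,0],[0,0,0.007,0],[0,0,0,0]]'; python3 -m crank '[[0,0,0,0],[0,0,0,0],[0,0,0,0],[0,0,0,0],[0,0,0,0]]' 0.045;python3 -m crank '[[0,0,0,0],[0,0,0,0],[0,0,0,0]]'
```

```text
time_s: 18.33
tcp_pos: [0.4295, -0.2635, 0.0845]
ee_rot: [[-0.966, -0.259, -0.0], [-0.259, 0.966, 0.0], [0.0, 0.0, -1.0]]
wrist_force: [0.7, -0.5, 0.6]
gripper_width: 0.852
time_s: 18.75
tcp_pos: [0.4295, -0.264, 0.0855]
ee_rot: [[-0.966, -0.26, 0.001], [-0.26, 0.966, -0.001], [-0.0, -0.001, -1.0]]
wrist_force: [-2.3, -0.1, 6.1]
gripper_width: 0.711
time_s: 19.0
tcp_pos: [0.4295, -0.2641, 0.0855]
ee_rot: [[-0.966, -0.259, 0.001], [-0.259, 0.966, -0.001], [-0.0, -0.001, -1.0]]
wrist_force: [-2.2, -0.4, 5.1]
gripper_width: 0.713
```

```bash
python3 -m crank '[[0,0.0022,-0.0021,0],[0,0.0022,-0.0021,0],[0,0.0023,-0.002,0],[0,0.0023,-0.002,0]]'; python3 -m crank '[[0,0.0025,-0.0018,0],[0,0.0025,-0.0017,0],[0,0.0026,-0.0016,0],[0,0.0027,-0.0015,0]]';python3 -m crank '[[0,0.0027,-0.0013,0],[0,0.0028,-0.0012,0],[0,0.0029,-0.0011,0],[0,0.0029,-0.0009,0]]'; python3 -m crank '[[0,0.0029,-0.0008,0],[0,0.0029,-0.0007,0],[0,0.003,-0.0006,0],[0,0.003,-0.0004,0]]'; python3 - <<'E'
from h import *
c=capture("scene");cv2.imwrite("pics/s6.png",cv2.resize(c["pixels"][150:300,180:380,::-1],None,fx=4,fy=4))
c=capture("wrist");cv2.imwrite("pics/w6.png",c["pixels"][:,:,::-1])
E
```

```text
time_s: 19.33
tcp_pos: [0.4275, -0.2554, 0.0927]
ee_rot: [[-0.966, -0.26, 0.001], [-0.26, 0.966, -0.001], [-0.001, -0.001, -1.0]]
wrist_force: [0.2, -5.3, -2.5]
gripper_width: 0.715
time_s: 19.67
tcp_pos: [0.4254, -0.2461, 0.1003]
ee_rot: [[-0.965, -0.26, 0.002], [-0.26, 0.965, -0.003], [-0.001, -0.003, -1.0]]
wrist_force: [-0.4, -7.3, 0.7]
gripper_width: 0.715
time_s: 20.0
tcp_pos: [0.4231, -0.2359, 0.1058]
ee_rot: [[-0.965, -0.261, 0.003], [-0.261, 0.965, -0.004], [-0.002, -0.005, -1.0]]
wrist_force: [-0.8, -10.3, 5.1]
gripper_width: 0.718
time_s: 20.33
tcp_pos: [0.4206, -0.2246, 0.1089]
ee_rot: [[-0.965, -0.262, 0.005], [-0.262, 0.965, -0.005], [-0.003, -0.006, -1.0]]
wrist_force: [0.1, -6.9, 7.7]
gripper_width: 0.713
```

View pics/s6.png

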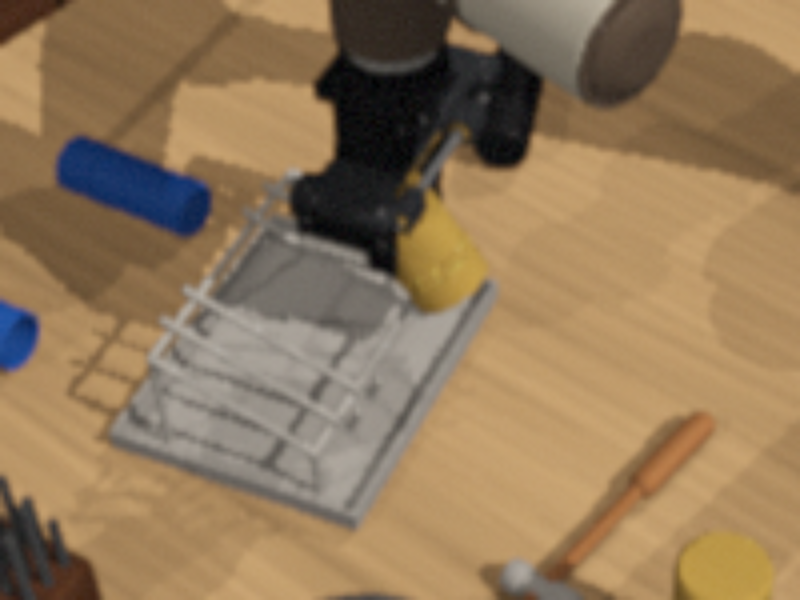

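View pics/w6.png

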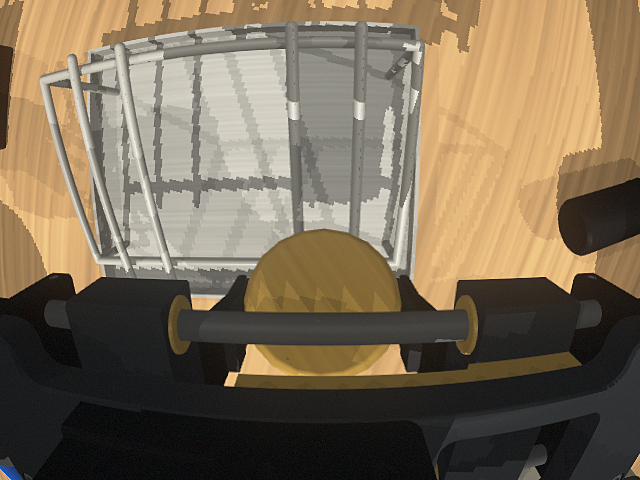

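The wide beaker, at (440,255) in the scene crop, is about 60° over. Finish the arc.

```bash
python3 -m crank '[[0,0.003,-0.0002,0],[0,0.003,-0.0001,0],[0,0.003,0,0],[0,0.0031,0,0]]'; python3 -m crank '[[0,0.003,0.0002,0],[0,0.003,0.0003,0],[0,0.003,0.0003,0],[0,0.003,0.0004,0]]';python3 -m crank '[[0,0.003,0.0005,0],[0,0.003,0.0006,0],[0,0.0028,0.0006,0],[0,0.0027,0.0007,0],[0,0,0,0]]';python3 - <<'E'
from h import *
held(.031,"h4")
E
```

```text
time_s: 20.77
tcp_pos: [0.4172, -0.212, 0.1083]
ee_rot: [[-0.965, -0.261, 0.004], [-0.261, 0.965, -0.003], [-0.003, -0.004, -1.0]]
wrist_force: [1.0, -5.7, 2.8]
gripper_width: 0.717
time_s: 21.1
tcp_pos: [0.4128, -0.1993, 0.1055]
ee_rot: [[-0.966, -0.259, 0.002], [-0.259, 0.966, -0.0], [-0.002, -0.001, -1.0]]
wrist_force: [1.1, -4.1, 1.6]
gripper_width: 0.715
time_s: 21.52
tcp_pos: [0.4093, -0.1878, 0.1025]
ee_rot: [[-0.966, -0.259, 0.0], [-0.259, 0.966, 0.0], [-0.0, 0.0, -1.0]]
wrist_force: [2.1, -3.1, -0.0]
gripper_width: 0.711
scene 221 tcp [ 0.4093 -0.1878  0.1025] at grasp [ 0.4103 -0.1883] tilt d,e deg -1.3 -2.6 rms 0.0019 z 0.06 0.141
top 0 tcp [ 0.4093 -0.188   0.1026] 
wrist 4271 tcp [ 0.4093 -0.1881  0.1026] at grasp [ 0.4091 -0.1881] tilt d,e deg -0.3 -0.8 rms 0.0003 z 0.06 0.142
```

View pics/h4_wrist.png

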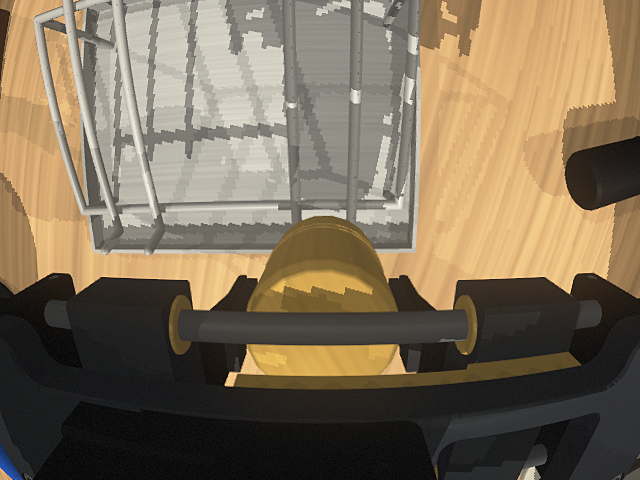

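Upright within 1°. Lift, then carry to the short peg.

```bash
python3 -m crank '[[0,0,-0.006,0],[0,0,-0.012,0],[0,0,-0.016,0],[0,0,-0.02,0],[0,0,-0.022,0]]'; python3 -m crank '[[0,0,-0.022,0],[0,0,-0.018,0],[0,0,-0.009,0],[-0.004,0.01,0,0],[-0.01,0.02,0,0]]';python3 -m crank '[[-0.013,0.028,0,0],[-0.013,0.028,0,0],[-0.013,0.028,0,0],[-0.013,0.028,0,0],[-0.013,0.028,0,0]]';python3 -m crank '[[-0.013,0.028,0,0],[-0.013,0.028,0,0],[-0.013,0.028,0,0],[-0.013,0.028,0,0],[-0.013,0.028,0,0]]';python3 -m crank '[[-0.013,0.028,0,0],[-0.013,0.028,0,0],[-0.007,0.018,0,0],[-0.005,0.01,0,0],[0,0,0,0]]';python3 -m crank '[[0,0,0,0],[0,0,0,0],[0,0,0,0]]';python3 - <<'E'
from h import *
held(.031,"h5")
s=sense();c=capture("wrist");W=wcloud(c,s["tcp_pos"],s["ee_rot"])
r=(np.hypot(W[...,0]-.4835,W[...,1]-.24)<.03)
S=W[r&(W[...,2]>.03)&(W[...,2]<.12)];print(len(S))
if len(S)>40:
    f=least_squares(lambda q:np.hypot(S[:,0]-q[0],S[:,1]-q[1])-.015,[.4835,.24],loss="soft_l1",f_scale=.002);print("short side",f.x.round(4),np.sqrt(np.mean(f.fun**2)))
E
```

```text
time_s: 22.08
tcp_pos: [0.4059, -0.1874, 0.1779]
ee_rot: [[-0.966, -0.257, -0.008], [-0.257, 0.966, 0.003], [0.007, 0.005, -1.0]]
wrist_force: [-0.0, 0.4, -2.2]
gripper_width: 0.711
time_s: 22.5
tcp_pos: [0.4129, -0.1558, 0.2271]
ee_rot: [[-0.967, -0.255, -0.004], [-0.255, 0.967, 0.002], [0.003, 0.003, -1.0]]
wrist_force: [0.5, -0.9, -2.4]
gripper_width: 0.71
time_s: 22.92
tcp_pos: [0.4392, -0.0025, 0.2265]
ee_rot: [[-0.966, -0.258, -0.006], [-0.258, 0.966, -0.0], [0.005, 0.001, -1.0]]
wrist_force: [1.1, 0.5, -1.4]
gripper_width: 0.712
time_s: 23.33
tcp_pos: [0.4658, 0.1492, 0.2263]
ee_rot: [[-0.966, -0.258, -0.006], [-0.258, 0.966, -0.002], [0.006, -0.0, -1.0]]
wrist_force: [1.0, -1.0, -1.7]
gripper_width: 0.714
time_s: 23.75
tcp_pos: [0.482, 0.2405, 0.2261]
ee_rot: [[-0.965, -0.261, -0.004], [-0.261, 0.965, -0.002], [0.004, -0.001, -1.0]]
wrist_force: [0.5, -0.4, -2.3]
gripper_width: 0.709
time_s: 24.0
tcp_pos: [0.4825, 0.238, 0.2277]
ee_rot: [[-0.966, -0.258, -0.001], [-0.258, 0.966, -0.001], [0.001, -0.0, -1.0]]
wrist_force: [0.8, -0.6, -2.3]
gripper_width: 0.71
scene 150 tcp [0.4825 0.238  0.2277] at grasp [0.4862 0.2381] tilt d,e deg -3.0 -6.2 rms 0.0016 z 0.185 0.23
top 23 tcp [0.4826 0.2381 0.2278] 
wrist 4226 tcp [0.4828 0.2383 0.228 ] at grasp [0.4825 0.2382] tilt d,e deg -1.2 -0.8 rms 0.0003 z 0.185 0.267
376
short side [0.483  0.2404] 0.0003250852065396428
```

View pics/h5_wrist.png

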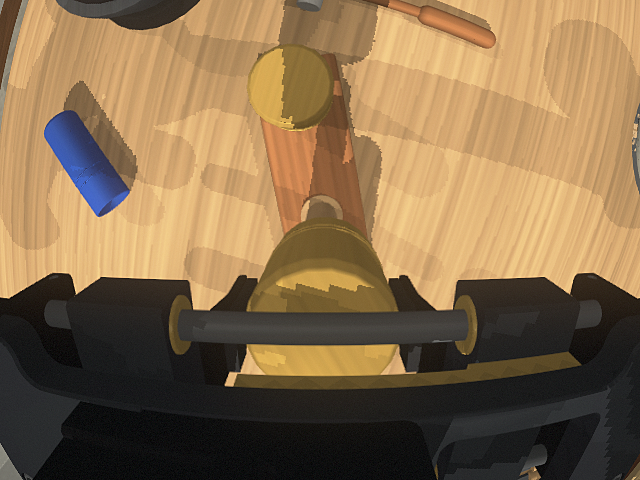

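View pics/h5_scene.png

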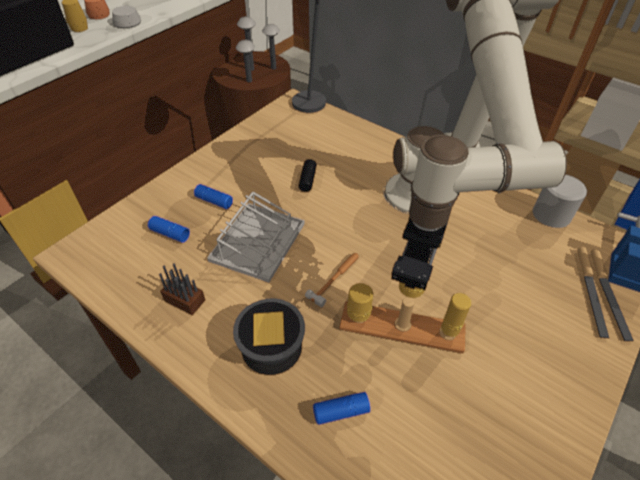

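The wrist fit puts the beaker within 2 mm of the peg. The slim beaker hangs on the tall peg at (455,313) in the scene view. Lowering.

```bash
python3 -m crank '[[0,0.001,0.008,0],[0,0,0.012,0],[0,0,0.012,0],[0,0,0.01,0],[0,0,0.006,0]]'; python3 -m crank '[[0,0,0.006,0],[0,0,0.006,0],[0,0,0.006,0],[0,0,0.006,0],[0,0,0.008,0]]'; python3 -m crank '[[0,0,0.012,0],[0,0,0.012,0],[0,0,0.01,0],[0,0,0.008,0],[0,0,0.004,0]]';python3 -m crank '[[0,0,0.003,0],[0,0,0.002,0],[0,0,0,0]]'
```

```text
time_s: 24.62
tcp_pos: [0.482, 0.2397, 0.178]
ee_rot: [[-0.966, -0.259, -0.002], [-0.259, 0.966, -0.001], [0.002, -0.001, -1.0]]
wrist_force: [-0.9, 1.0, -2.3]
gripper_width: 0.711
time_s: 25.03
tcp_pos: [0.4831, 0.2406, 0.1478]
ee_rot: [[-0.966, -0.259, 0.001], [-0.259, 0.966, 0.001], [-0.001, 0.001, -1.0]]
wrist_force: [0.2, -0.6, -1.8]
gripper_width: 0.709
time_s: 25.45
tcp_pos: [0.4822, 0.2399, 0.1004]
ee_rot: [[-0.966, -0.259, -0.001], [-0.259, 0.966, -0.001], [0.002, -0.001, -1.0]]
wrist_force: [0.3, -0.6, -1.9]
gripper_width: 0.714
time_s: 25.7
tcp_pos: [0.4828, 0.2404, 0.0967]
ee_rot: [[-0.966, -0.259, 0.0], [-0.259, 0.966, 0.0], [-0.0, -0.0, -1.0]]
wrist_force: [-0.8, -0.2, -1.1]
gripper_width: 0.713
```

```bash
python3 -m crank '[[0,0,0.0015,0],[0,0,0.0015,0],[0,0,0,0]]'; python3 -m crank '[[0,0,0.001,0],[0,0,0.001,0],[0,0,0,0]]'
```

```text
time_s: 25.95
tcp_pos: [0.4827, 0.2403, 0.0939]
ee_rot: [[-0.966, -0.259, 0.0], [-0.259, 0.966, 0.0], [-0.0, 0.0, -1.0]]
wrist_force: [-1.8, -0.0, -1.8]
gripper_width: 0.713
time_s: 26.2
tcp_pos: [0.4826, 0.2402, 0.0917]
ee_rot: [[-0.966, -0.259, -0.0], [-0.259, 0.966, -0.0], [0.0, -0.0, -1.0]]
wrist_force: [0.7, -0.1, -2.2]
gripper_width: 0.711
```

```bash
python3 -m crank '[[0,0,0.001,0],[0,0,0.001,0],[0,0,0,0]]'
```

```text
time_s: 26.45
tcp_pos: [0.4829, 0.2403, 0.0907]
ee_rot: [[-0.966, -0.259, 0.001], [-0.259, 0.966, -0.0], [-0.001, -0.0, -1.0]]
wrist_force: [-2.6, -0.9, 4.1]
gripper_width: 0.711
```

Contact at 4 N. Releasing.

```bash
python3 -m crank '[[0,0,0,0],[0,0,0,0],[0,0,0,0]]' 0.063; python3 -m crank '[[0,0,0,0],[0,0,0,0],[0,0,0,0],[0,0,0,0],[0,0,0,0]]' 0.076
python3 - <<'E'
from h import *
held(.031,"h6")
E
python3 -m crank '[[0,0,-0.006,0],[0,0,-0.01,0],[0,0,-0.015,0],[0,0,-0.02,0],[0,0,-0.025,0]]'; python3 -m crank '[[0,0,-0.025,0],[0,0,-0.025,0],[0,0,-0.02,0],[0,0,-0.01,0],[0,0,0,0]]'
```

```text
time_s: 26.7
tcp_pos: [0.4831, 0.2406, 0.09]
ee_rot: [[-0.966, -0.259, 0.001], [-0.259, 0.966, 0.001], [-0.001, 0.001, -1.0]]
wrist_force: [1.0, 0.9, 0.1]
gripper_width: 0.723
time_s: 27.12
tcp_pos: [0.4827, 0.2404, 0.0897]
ee_rot: [[-0.966, -0.259, -0.0], [-0.259, 0.966, -0.0], [0.0, -0.0, -1.0]]
wrist_force: [-0.3, -0.1, -0.0]
gripper_width: 0.867
scene 54 tcp [0.4827 0.2404 0.0897] 
top 17 tcp [0.4827 0.2403 0.0897] 
wrist 4392 tcp [0.4827 0.2403 0.0897] at grasp [0.4836 0.2401] tilt d,e deg 0.6 -6.3 rms 0.0021 z -0.001 0.129
time_s: 27.68
tcp_pos: [0.4821, 0.2398, 0.1665]
ee_rot: [[-0.966, -0.259, -0.002], [-0.259, 0.966, -0.001], [0.002, -0.001, -1.0]]
wrist_force: [0.6, 0.6, 0.1]
gripper_width: 0.87
time_s: 28.1
tcp_pos: [0.4838, 0.2411, 0.2492]
ee_rot: [[-0.966, -0.259, 0.005], [-0.259, 0.966, 0.004], [-0.006, 0.003, -1.0]]
wrist_force: [-0.1, 0.7, -0.7]
gripper_width: 0.876
```

Back off uphill (tool −y, away over the rack side) so the cameras can see, and check.

```bash
python3 -m crank '[[0,-0.02,0,0],[0,-0.035,0,0],[0,-0.035,0,0],[0,-0.035,0,0],[0,-0.035,0,0]]'; python3 -m crank '[[0,-0.035,0,0],[0,-0.035,0,0],[0,-0.035,0,0],[0,-0.02,0,0],[0,0,0,0]]';python3 -m crank '[[0,0,0,0],[0,0,0,0],[0,0,0,0],[0,0,0,0],[0,0,0,0]]'
python3 - <<'E'
from h import *
for n in("scene","top"):
    c=capture(n);W=cloud(c);a=c["pixels"]
    crop=a[260:370,330:480] if n=="scene" else a[200:310,140:270]
    cv2.imwrite(f"pics/f_{n}.png",cv2.resize(crop[:,:,::-1],None,fx=5,fy=5,interpolation=cv2.INTER_CUBIC)); cv2.imwrite(f"pics/ff_{n}.png",a[:,:,::-1])
    hsv=cv2.cvtColor(a,cv2.COLOR_RGB2HSV);o=ld(n+"0");W0=cloud(o);h0=cv2.cvtColor(o["pixels"],cv2.COLOR_RGB2HSV)
    def br(h): return (h[...,1]>110)&(h[...,0]>15)&(h[...,0]<34)
    for nm,x,y,R,z in(("slim",.4344,.3471,.024,.171),("wide",.483,.240,.031,.131),("spare",.534,.1345,.031,.131)):
        P=W[(np.hypot(W[...,0]-x,W[...,1]-y)<R+.012)&(W[...,2]>.055)&(W[...,2]<z+.012)]
        T=P[P[:,2]>np.percentile(P[:,2],80)-.006]
        S=P[P[:,2]<z-.012]
        print(n,nm,"top z",np.median(T[:,2]).round(4),"top c",((T.min(0)+T.max(0))/2).round(4)[:2],end=" ")
        if len(S)>80:
            p,z0,e=axfit(S,R,[x,y]);print("tilt",np.degrees(p[2:]).round(1),"rms",e.round(4))
        else:print()
    P=W0[(np.hypot(W0[...,0]-.534,W0[...,1]-.1345)<.043)&(W0[...,2]>.055)&(W0[...,2]<.143)];T=P[P[:,2]>np.percentile(P[:,2],80)-.006];print("  spare before",np.median(T[:,2]).round(4),((T.min(0)+T.max(0))/2).round(4)[:2])
E
```

```text
time_s: 28.52
tcp_pos: [0.5234, 0.0842, 0.2443]
ee_rot: [[-0.966, -0.26, -0.003], [-0.26, 0.966, -0.001], [0.003, -0.0, -1.0]]
wrist_force: [0.6, -1.2, 0.2]
gripper_width: 0.869
time_s: 28.93
tcp_pos: [0.5562, -0.0383, 0.2438]
ee_rot: [[-0.967, -0.254, -0.003], [-0.254, 0.967, -0.001], [0.004, 0.0, -1.0]]
wrist_force: [0.3, -0.1, 0.1]
gripper_width: 0.873
time_s: 29.35
tcp_pos: [0.5564, -0.034, 0.2458]
ee_rot: [[-0.965, -0.261, 0.0], [-0.261, 0.965, 0.0], [-0.0, 0.0, -1.0]]
wrist_force: [0.0, -0.5, -0.4]
gripper_width: 0.876
scene slim top z 0.1703 top c [0.4355 0.3478] tilt [-0.1  0.2] rms 0.0011
scene wide top z 0.1304 top c [0.484  0.2405] tilt [-0.5 -0. ] rms 0.0011
scene spare top z 0.1304 top c [0.5353 0.135 ] tilt [-0.3 -0. ] rms 0.001
  spare before 0.1303 [0.5348 0.1368]
top slim top z 0.1704 top c [0.4328 0.3446] tilt [-0.2  0.4] rms 0.0008
top wide top z 0.1318 top c [0.4798 0.2429] 
top spare top z 0.1318 top c [0.5177 0.1135] 
  spare before 0.1318 [0.5321 0.1333]
```

View pics/f_scene.png

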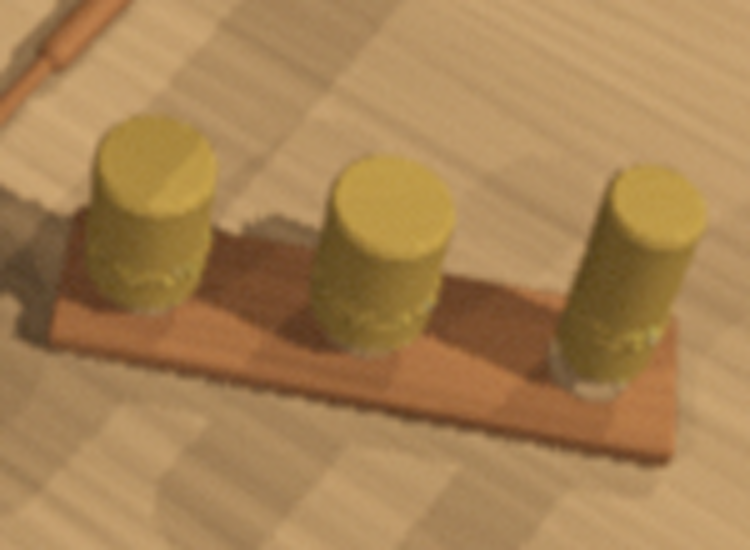

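View pics/ff_top.png

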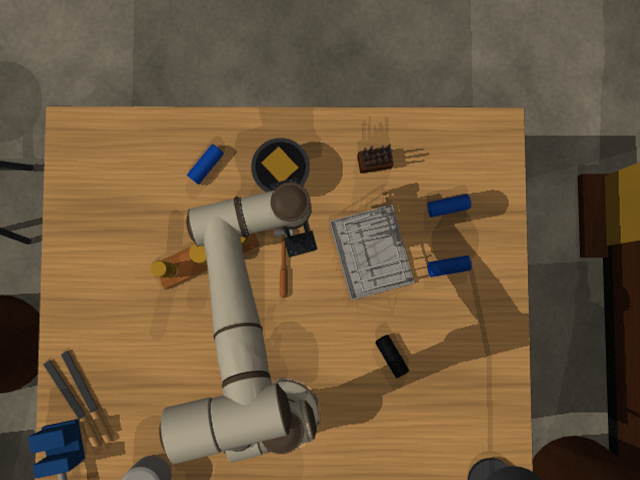

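All three hang plumb, with tops at 0.170 and 0.130. I'll quickly check that the spare and the bystanders didn't shift in the scene image.

```bash
python3 - <<'E'
from h import *
a=ld("scene0")["pixels"].copy();b=cv2.imread("pics/ff_scene.png")[:,:,::-1]
for nm,(x,y,w,h) in {"spare":(340,278,42,50),"bowl":(225,290,90,90),"punch":(155,255,55,62),"hammer":(300,248,62,60)}.items():
    A=cv2.Canny(cv2.cvtColor(np.ascontiguousarray(a[y:y+h,x:x+w]),cv2.COLOR_RGB2GRAY),60,150).astype(np.float32);B=cv2.Canny(cv2.cvtColor(np.ascontiguousarray(b[y:y+h,x:x+w]),cv2.COLOR_RGB2GRAY),60,150).astype(np.float32)
    print(nm,cv2.phaseCorrelate(cv2.GaussianBlur(A,(0,0),1),cv2.GaussianBlur(B,(0,0),1)))
cv2.imwrite("pics/cmp.png",cv2.resize(np.hstack([a[240:335,290:390],b[240:335,290:390]])[:,:,::-1],None,fx=4,fy=4))
E
```

```text
spare ((0.05212661997341783, -0.23362960369614427), 0.4717658971150716)
bowl ((0.08730571024305789, 0.05551829397526831), 1.0026391690454366)
punch ((-0.04992272502165562, 0.04614163770828483), 0.6525485942761103)
hammer ((-0.10653670434817286, -0.04497763565714408), 0.8954944320023059)
```

View pics/cmp.png

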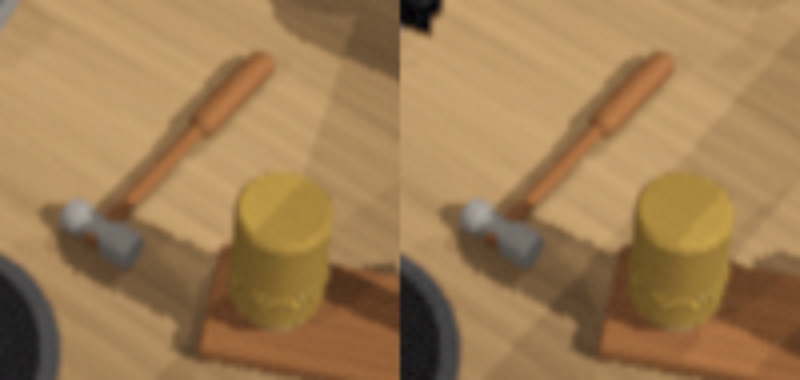

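The before and after crops match: the spare and the hammer have not moved. Handing in.

```bash
python3 -c "
from station import finish_job
print(finish_job())"
```

```text
the job is handed in; nothing more can be done
None
```

Both beakers are hung upside down, the slim one on the tall peg and the wide one on the free short peg. I handed the job in at about 29.5 s of the 69 s allowed.

For each beaker I gripped it near its closed end and turned it upright about its rim against the rack's stops. I then carried it over and lowered it until the inside bottom touched the peg tip at about 4 N, let go and backed off.

**Last checks:**
- **Height and tilt:** The scene camera puts the slim top at 170 mm and the wide top at 130 mm, with tilts of 0.5° or less. The slim hangs about 3 mm off its peg's axis and the wide about 1 mm, both within the play inside the beakers.
- **Clear of the board:** The peg shows below each rim in the final scene picture.
- **Bystanders:** The spare beaker, bowl, hammer and punch block moved less than 0.25 pixel between the first and last scene pictures.

**Checks that disagreed:**
- **Camera offset:** The scene and top cameras differed by 3–4 mm throughout, so I used the wrist camera for alignment.
- **Last top view:** The arm partly hid the stand, so that view's final positions for the wide and the spare are not reliable.
- **Wide beaker fit:** One wrist fit after release showed 6° of tilt. It had picked up background points, and the later scene view showed the beaker hanging straight.

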